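# Restock the refill hook in nesting order

### The job

Hang the three refill cassettes on the hook arm, red first at the back, then yellow, then blue in front, each upright, its back towards the post and its boss nested flush in the one before. Push each one home along the arm until the orange spring pad gives by about half of its travel, gently, never squashing the pad to its stop, then let go. Leave the grey spare cassette and everything else on the bench where it is.

Things in the scene. Friction and masses are not known exactly. Their poses are not given: they have to be found in the camera images.
- stand: Fixed hook stand, foot 12 mm thick, 100 (x) by 120 mm (y). Origin on the table below the root of the arm; the arm runs from the root along the stand's -x, y is across, z up. Post at the root 24 mm wide, 152 mm tall. A cassette resting on the arm by the top of its slot has its underside 78 mm above the table. Each rubs on the arm with 1 to 2 N, more if pressed down or sideways.
- hook_end (a point): Point on the axis of the round steel arm (8 mm diameter, level, axis 140 mm above the table), 150 mm from the root. From here the end turns up: 6 mm further out it has risen 5 mm (top of the tip 149 mm above the table, foremost point 160 mm from the root).
- pad (a joint): Orange square spring pad, 34 mm, around the rear of the arm, centred 10 mm below its axis. Value in m: 0 free, 0.008 squashed onto its stop; 1.5 N per mm, no preload. It sits before a brass collar locked on the arm: the free pad's front face is 40 to 60 mm from the root, a place that differs each time and is not reported. Let go, a hung cassette keeps it slightly pressed by rubbing.
- red: Red refill cassette, body 22 thick (x), 50 wide (y), 76 mm tall, 80 to 170 g, standing on the table. Origin: centre of the underside; x out of its back, z up. Hang slot right through in x, on the centre line, 13 mm wide, from 44 to 66 mm above the underside. Flat back; in the front (-x) a square pocket 34 mm wide, 8 mm deep, centred 22 mm above the underside.
- yellow: Yellow cassette: body, mass, slot, origin and axes as the red one. On the back (+x) a round grey boss 32 mm in diameter, 6 mm long, its outer 4 mm tapering to 28 mm, centred 22 mm above the underside: it fits red's pocket. In the front a square pocket 26 mm wide, 8 mm deep, at the same height.
- blue: Blue cassette: body, mass, slot, origin and axes as the red one. On the back (+x) a round grey boss 24 mm in diameter, 6 mm long, its outer 4 mm tapering to 20 mm, centred 22 mm above the underside: it fits yellow's pocket. Plain front with a white label.
- grey: Grey spare cassette, same body and boss as the blue one; not part of the job. Origin: centre of the underside.
- jar_green: Bystander: green paint jar, 44 mm in diameter, 55 mm tall. Origin: centre of the underside.
- jar_white: Bystander: clear paint jar with white cap, 48 mm in diameter, 55 mm tall. Origin: centre of the underside.
- sander: Bystander: yellow sanding block 75 x 32 x 30 mm. Origin: centre of the underside.
- tape: Bystander: roll of tape lying flat, 90 mm in diameter, 18 mm tall. Origin: centre of the underside.
- primer: Bystander: white spray can, 52 mm in diameter, 140 mm tall. Origin: centre of the underside.
- driver: Bystander: screwdriver lying on the table. Origin: under its middle.
- cup: Bystander: open white cup, 76 mm in diameter, 90 mm tall. Origin: centre of the underside.
Not all that is in view belongs to the job. What is shaped like the yellow but pink is not meant.

How it is judged:
On the way, in this order (a step that is already met when the one before it is completed fails the run):
1. the red cassette hangs on the arm and is pushed home: the pad gives by more than 2 mm (z of red in the frame of stand between 0.074 and 0.082 m and y of red in the frame of stand between -0.006 and 0.006 m and x of red in the frame of stand between -0.14 and -0.04 m and angle between red's own z axis and vertical below 0.15 rad and x of stand in the frame of red above 0 m and value of joint pad above 0.002 m), for 0.1 s.
2. the yellow cassette hangs nested in the red one and is pushed home: the pad gives by more than 2 mm (z of yellow in the frame of stand between 0.074 and 0.082 m and y of yellow in the frame of stand between -0.006 and 0.006 m and x of yellow in the frame of stand between -0.14 and -0.04 m and angle between yellow's own z axis and vertical below 0.15 rad and x of stand in the frame of yellow above 0 m and x of yellow in the frame of red between -0.024 and -0.02 m and x of red in the frame of yellow between 0.02 and 0.024 m and y of yellow in the frame of red between -0.005 and 0.005 m and z of yellow in the frame of red between -0.003 and 0.003 m and value of joint pad above 0.002 m), for 0.1 s.
3. the blue cassette hangs nested in the yellow one and is pushed home: the pad gives by more than 2 mm (z of blue in the frame of stand between 0.074 and 0.082 m and y of blue in the frame of stand between -0.006 and 0.006 m and x of blue in the frame of stand between -0.14 and -0.04 m and angle between blue's own z axis and vertical below 0.15 rad and x of stand in the frame of blue above 0 m and x of blue in the frame of yellow between -0.024 and -0.02 m and x of yellow in the frame of blue between 0.02 and 0.024 m and y of blue in the frame of yellow between -0.005 and 0.005 m and z of blue in the frame of yellow between -0.003 and 0.003 m and value of joint pad above 0.002 m), for 0.1 s.
At the end, for the whole second after the job is handed in: Red, yellow, blue hang on the arm by their slots, backs to the root, upright within 0.15 rad, at rest, underside at 78 mm within 4 mm, within 6 mm of the arm line; red touches the pad (pressed over 0.2 mm); yellow in red and blue in yellow: 22 mm apart within 2 mm, 5 mm across, 3 mm up (z of red in the frame of stand between 0.074 and 0.082 m and y of red in the frame of stand between -0.006 and 0.006 m and x of red in the frame of stand between -0.14 and -0.04 m and angle between each of red, yellow, blue's own z axis and vertical below 0.15 rad and x of stand in the frame of red above 0 m and z of yellow in the frame of stand between 0.074 and 0.082 m and y of yellow in the frame of stand between -0.006 and 0.006 m and x of yellow in the frame of stand between -0.14 and -0.04 m and x of stand in the frame of yellow above 0 m and z of blue in the frame of stand between 0.074 and 0.082 m and y of blue in the frame of stand between -0.006 and 0.006 m and x of blue in the frame of stand between -0.14 and -0.04 m and x of stand in the frame of blue above 0 m and x of yellow in the frame of red between -0.024 and -0.02 m and x of red in the frame of yellow between 0.02 and 0.024 m and y of yellow in the frame of red between -0.005 and 0.005 m and z of yellow in the frame of red between -0.003 and 0.003 m and x of blue in the frame of yellow between -0.024 and -0.02 m and x of yellow in the frame of blue between 0.02 and 0.024 m and y of blue in the frame of yellow between -0.005 and 0.005 m and z of blue in the frame of yellow between -0.003 and 0.003 m and value of joint pad above 0.0002 m and linear speed of each of red, yellow, blue below 0.02 m/s).
It fails at once if the spring pad is squashed nearly to its stop (more than 7.2 of its 8 mm) (value of joint pad above 0.0072 m).
It fails at once if the red cassette is slammed or forced against the stand (more than 60 N) (contact force between red and stand above 60 N).
It fails at once if the yellow cassette is slammed or forced against the stand (more than 60 N) (contact force between yellow and stand above 60 N).
It fails at once if the blue cassette is slammed or forced against the stand (more than 60 N) (contact force between blue and stand above 60 N).
It fails at once if a bystander or the grey cassette is displaced by more than 20 mm (distance of any of grey, jar_green, jar_white, sander, tape, primer, driver, cup from where it was at the start of the episode above 0.02 m).
It also fails if it takes over 72 s, if anything falls off the work surface, if the arm or the gripper's body presses on something with over 40 N, if the wrist force passes 120 N, or if a joint passes its speed limit or range.

### The arm

A 6-joint arm with a two-finger parallel gripper is mounted at the origin on the work surface. World frame = base frame: x ahead of the robot, y to its left, z up, the work surface at z = 0. Lengths are in m, angles in rad, forces in N, time in s.
With the tool pointing down it reaches from about 0.325 to 0.775 m from the base axis. Payload 5.5 kg.
Tool frame: the origin (TCP) lies at the very end of the fingers, on their centre line; the grasp point (between the pads) lies 19 mm behind it; z points along the fingers, y is the line along which they close (so a half turn about z gives the same grasp; the last joint's range is limited). The gripper opens to 85 mm and grips with 20 to 120 N. Pads are 22 mm wide; open, the fingers measure 114 mm over their backs; the gripper's body (76 mm by 85 mm) begins 54 mm behind the grasp point. The pads swing forward as they close: fully open they stand 13 mm farther back than shut.
Start: joints at [1.079, 0.091, 1.231, -0, 1.82, -0.057], TCP at [0.253, 0.544, 0.231] pointing down, gripper open.
Joint ranges: [-2.87, 2.87], [-0.86, 2.18], [0.17, 2.46], [-1.51, 4.65], [0.06, 2.69], [-2.65, 2.65]. Speed limits (rad/s): [2.57, 2.57, 3.01, 3.14, 3.14, 3.14].

### API

Orientations are given as a 3x3 rotation matrix whose columns are the frame's x, y, z axes.
In Python, from cell import read_state, snapshot, hand_in gives the robot as it stands.
- The arm moves only by the tool send_rows, never from a script. Its argument "moves" is a list of rows, each a list of 5 numbers: the shift along the tool's x, y, z in m, then the turn about the tool's z in rad, then the closure, from -1 (fully open) to 1 (shut). A call has 1 to 20 rows; each row shifts and turns the commanded pose from where the row before left it, along the tool's axes as they then stand; what a row does not reach is not made up. A row lasts 1/12 s, in which the tool goes at most 41.7 mm and 7.16 degrees, less where a joint would pass 70% of its speed; a pose out of reach is approached as far as the arm can. A call is refused whole if a number of a shift passes 0.0417 or a number of a turn 0.125, either way. A call with a gripper value outside its range is refused whole. The fingers move at their own pace and stop on an object; "squeeze" is the grip in N (left out, the last holds). Time passes only in rows, so rows that do not move let the fingers close. It gives the time, the measured TCP pose, the force, the opening and the grip force at its end, in the units of the state.
- read_state(): the state, without advancing time (a new reading comes with each control period).
- snapshot(name): name is "side" or "top"; returns a dict with "pixels" (480x640x3 uint8, blue, green, red), "z_map" (480x640 float32, m along the optical axis (not along the pixel's ray), 0 where there is no reading), "fov_y" (degrees; the focal length in pixels is half the picture's height over the tangent of half this angle, whatever the lens; pixels are square), "cx", "cy" (the principal point, pixels), "R" (3x3) and "t" (3): a world point X has camera coordinates R X + t. Camera axes: x right, y down, z forward; pixel columns grow to the right and rows downward; lengths in m; the calibration is good to about 2 mm. A picture is of the moment at which its call begins.
- hand_in(): hands the job in; it is judged then, once.
The state is a dict: "clock": time; "q": joint angles; "dq": joint speeds; "effort": joint torques, N m; "tool_pos": TCP position; "tcp_rot": TCP orientation; "wrist_force": force on the tool from outside, world axes, zero at the start; "moment": the same for the moment, N m; "finger_gap": opening from 0.0 (shut) to 1.0 (fully open); "grasp_force": force on a finger pad.
Only numpy, scipy, OpenCV 4.12 (cv2) and the standard library are available. Lean on these libraries where they do the work, as an engineer would, in place of code of your own. Each camera call takes 0.05 s, during which the arm holds its last target. There are 200 camera calls.

## Working session

There is one attempt and no reset: what is moved stays moved. The work goes in short steps, Python scripts to look and compute and a tool call to move; the robot and the scene stay as the last step left them, time stands still between calls to the robot, and variables do not carry over. Pictures are saved under pics/ and viewed, at most 10 in all, crops included, and the job is handed in when it is done.

Besides the shell and the picture viewer there is one more tool, called after "Call:" by a JSON object that holds its "fn" and its "kwargs", one argument or row to a line. send_rows: Moves the arm, as the interface text tells. Its arguments: {"type":"object","properties":{"moves":{"type":"array"},"squeeze":{"type":"number"}},"required":["moves"]}

```bash
ls; mkdir -p pics; cat > h.py <<'E'
import numpy as np, cv2
from cell import read_state, snapshot
def cloud(s):
    z=s['z_map'];h,w=z.shape;f=h/2/np.tan(np.radians(s['fov_y'])/2)
    v,u=np.mgrid[:h,:w]
    P=np.stack([(u-s['cx'])/f*z,(v-s['cy'])/f*z,z],-1)
    return (P-np.array(s['t']))@np.array(s['R'])
def proj(s,X):
    f=480/2/np.tan(np.radians(s['fov_y'])/2)
    c=np.array(s['R'])@np.array(X)+s['t']; return c[0]/c[2]*f+s['cx'],c[1]/c[2]*f+s['cy']
E
python3 - <<'E'
from h import *
for n in('side','top'):
    s=snapshot(n);cv2.imwrite(f'pics/{n}0.png',s['pixels']);np.save(f'{n}0.npy',s,allow_pickle=True)
    print(n,s['fov_y'],s['cx'],s['cy'],np.round(s['R'],3).tolist(),np.round(s['t'],3),(s['z_map']>0).mean())
st=read_state();print(st)
E
```

```text
pics
side 48.89223385570008 322.23341334747226 229.90203549466835 [[0.73, -0.683, 0.013], [-0.509, -0.557, -0.656], [0.456, 0.473, -0.754]] [-0.404  0.351  0.983] 0.9959440104166667
top 48.6074115857464 323.9980907871292 244.50217269501493 [[0.027, -0.999, 0.018], [-0.995, -0.029, -0.094], [0.094, -0.016, -0.995]] [-0.034  0.537  1.468] 0.9960286458333333
{'clock': 0.1, 'q': array([ 1.07927215e+00,  9.17889907e-02,  1.23176976e+00, -3.40592509e-05,
        1.81981461e+00, -5.66851832e-02]), 'dq': array([-0.00018568, -0.00173272, -0.00177283, -0.00078211,  0.00064568,
       -0.00063456]), 'effort': array([ 1.74951274e-03, -4.60219681e+01, -4.19218469e+01, -3.32839693e-05,
        1.06713607e-02, -3.67067400e-06]), 'tool_pos': array([0.25263995, 0.54393226, 0.23025828]), 'tcp_rot': array([[-9.06934329e-01,  4.21271248e-01, -8.11340564e-04],
       [ 4.21272024e-01,  9.06932946e-01, -1.58547796e-03],
       [ 6.79152074e-05, -1.77971947e-03, -9.99998414e-01]]), 'wrist_force': array([ 0.09957215, -1.01894216,  1.65152531]), 'moment': array([ 0.04093297, -0.03772208, -0.0065684 ]), 'grasp_force': 0.0, 'finger_gap': 0.9971839580610308}
```

View pics/side0.png

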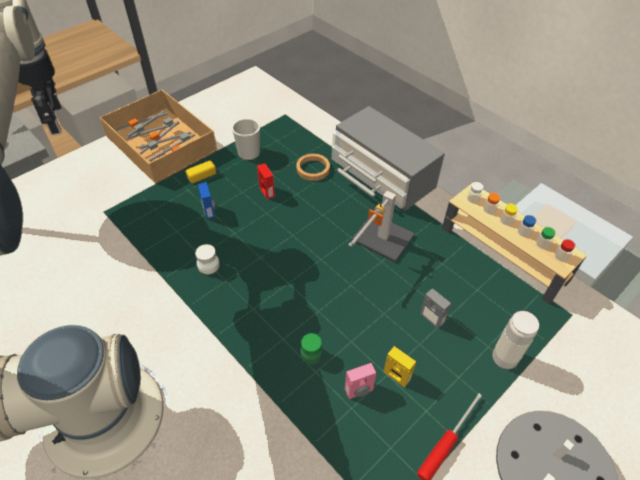

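View pics/top0.png

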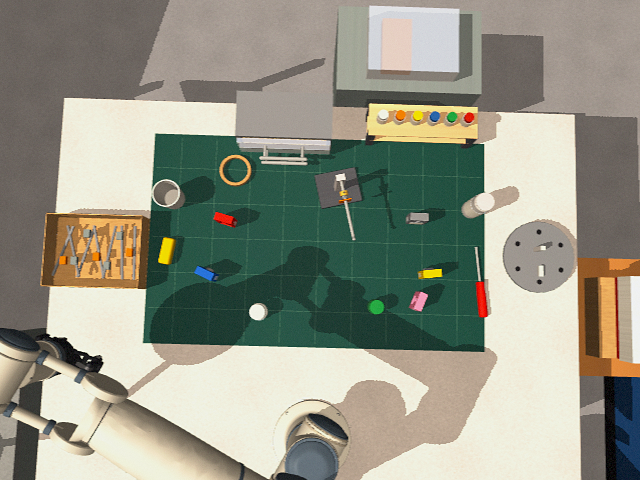

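The side view shows the stand at (385,225) with the arm tip at (352,243), red (265,182), blue (206,200), yellow (400,367), pink decoy (360,381) and grey (436,308). The top view shows red (225,219), blue (206,273), yellow (430,273), and the arm running from (341,177) to (353,239).

```bash
cat > m.py <<'E'
from h import *
S={n:np.load(f'{n}0.npy',allow_pickle=True).item() for n in('side','top')}
px={'red':((265,182),(225,219)),'blue':((206,200),(206,273)),'yellow':((400,367),(430,273)),'pink':((360,381),(419,300)),'grey':((436,308),(417,218))}
for k,v in px.items():
    for n,c in zip(S,v):
        s=S[n];P=cloud(s);r=24
        sl=np.s_[c[1]-r:c[1]+r,c[0]-r:c[0]+r]
        Q=P[sl].reshape(-1,3);m=Q[:,2]>.066;m&=(Q[:,2]<.09)
        T=Q[m]; ctr=np.median(T,0)
        T=T[np.linalg.norm(T[:,:2]-ctr[:2],axis=1)<.04].astype(np.float32)
        rc=cv2.minAreaRect(T[:,:2]*1000)
        print(k,n,len(T),np.round(np.median(T[:,2]),4),'rect',np.round(rc[0],1),np.round(rc[1],1),round(rc[2],1))
for n in S:
    s=S[n];P=cloud(s);Q=P.reshape(-1,3);C=s['pixels'].reshape(-1,3).astype(int)
    m=(Q[:,0]>.45)&(Q[:,0]<.85)&(Q[:,1]<.05)&(Q[:,1]>-.2)
    a=m&(Q[:,2]>.135)&(Q[:,2]<.146)
    A=Q[a]; mu=A.mean(0);print(n,'arm',len(A),np.round(np.percentile(A,[0,10,50,90,100],axis=0),3).tolist())
    b=m&(C[:,2]>180)&(C[:,0]<90)&(Q[:,2]>.09);print('orange',b.sum(),np.round(np.percentile(Q[b],[5,50,95],axis=0),3).tolist())
    f=m&(Q[:,2]>.008)&(Q[:,2]<.016);rc=cv2.minAreaRect((Q[f][:,:2]*1000).astype(np.float32));print('foot',f.sum(),rc)
    t=m&(Q[:,2]>.149)&(Q[:,2]<.157);print('post',t.sum(),np.round(np.median(Q[t],0),4))
s=S['side'];im=s['pixels']
tiles=[cv2.resize(im[c[0][1]-30:c[0][1]+30,c[0][0]-30:c[0][0]+30],(260,260),interpolation=cv2.INTER_CUBIC) for c in px.values()]
tiles.append(cv2.resize(im[180:260,340:420],(260,260),interpolation=cv2.INTER_CUBIC))
cv2.imwrite('pics/crops.png',np.vstack([np.hstack(tiles[:3]),np.hstack(tiles[3:])]))
E
python3 m.py
```

```text
red side 162 0.0775 rect [598.9 259.7] [56.  24.4] 73.1
red top 155 0.0759 rect [598.7 260.2] [51.7 22. ] 74.8
blue side 164 0.0778 rect [446.9 304.4] [53.9 21.9] 65.9
blue top 158 0.0758 rect [447.7 305.7] [51.6 21.6] 66.2
yellow side 354 0.0765 rect [ 463.5 -311.7] [25.  51.4] 5.9
yellow top 151 0.0764 rect [ 463.8 -311.6] [21.5 50.2] 6.2
pink side 364 0.0764 rect [ 387.3 -281.1] [24.5 50.4] 68.3
pink top 162 0.0762 rect [ 387.7 -280.3] [23.2 49.8] 68.1
grey side 294 0.0764 rect [ 618.7 -274.9] [51.4 26.5] 88.9
grey top 152 0.0758 rect [ 618.2 -274. ] [23.1 49.7] 0.1
side arm 219 [[0.541, -0.094, 0.135], [0.566, -0.087, 0.139], [0.641, -0.073, 0.144], [0.697, -0.055, 0.146], [0.715, -0.044, 0.146]]
orange 41 [[0.643, -0.08, 0.145], [0.649, -0.066, 0.149], [0.664, -0.056, 0.153]]
foot 1167 ((667.2086181640625, -71.54203033447266), (366.5252685546875, 236.85122680664062), 2.8161582946777344)
post 118 [ 0.6982 -0.0585  0.1521]
top arm 168 [[0.543, -0.094, 0.135], [0.561, -0.086, 0.138], [0.632, -0.071, 0.143], [0.687, -0.054, 0.145], [0.702, -0.041, 0.146]]
orange 39 [[0.644, -0.078, 0.143], [0.66, -0.062, 0.148], [0.668, -0.054, 0.155]]
foot 1023 ((646.4063720703125, -75.43740844726562), (244.32823181152344, 389.86907958984375), 89.1801528930664)
post 88 [ 0.6983 -0.0569  0.1515]
```

View pics/crops.png

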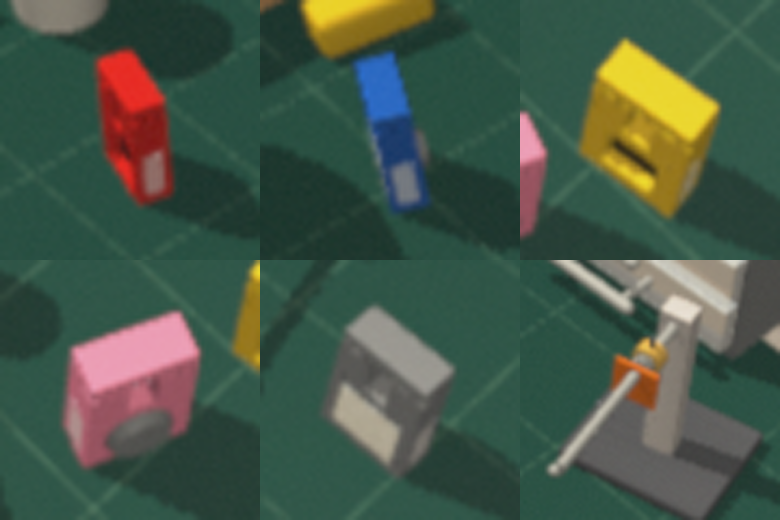

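Yellow's pocket faces −x (yaw about 6°). Blue's boss shows on its +x side (yaw about −24°). Red's facing is unclear, so I'll check its pocket in depth and fit the stand better.

```bash
cat > m2.py <<'E'
from h import *
S={n:np.load(f'{n}0.npy',allow_pickle=True).item() for n in('side','top')}
def loc(P,c,yaw):
    d=P[...,:2]-c; a=np.radians(yaw); return np.stack([d@[np.cos(a),np.sin(a)],d@[-np.sin(a),np.cos(a)],P[...,2]],-1)
P=cloud(S['side'])
for k,c,yaw in(('red',(.5988,.260),-15.2),('yellow',(.4637,-.3117),6.1),('blue',(.4475,.305),-23.8)):
    L=loc(P,np.array(c),yaw).reshape(-1,3)
    m=(abs(L[:,1])<.02)&(L[:,0]<.002)&(L[:,0]>-.03)&(L[:,2]>.002)&(L[:,2]<.073)
    print(k,[(round(z,3),m2.sum(),np.round(np.percentile(L[m2][:,0],[10,50,90])*1e3,1).tolist()) for z in np.arange(.003,.073,.01) for m2 in [m&(L[:,2]>z)&(L[:,2]<z+.01)] if m2.sum()])
im=S['side']['pixels'];cv2.imwrite('pics/red.png',cv2.resize(im[155:210,240:290],(500,550),interpolation=cv2.INTER_LANCZOS4))
for n in S:
    s=S[n];L=loc(cloud(s),np.array((.70,-.057)),13).reshape(-1,3)
    f=(abs(L[:,0]+.0)<.11)&(abs(L[:,1])<.09)&(L[:,2]>.008)&(L[:,2]<.016)
    Q=cloud(s).reshape(-1,3)
    print(n,'foot',f.sum(),cv2.minAreaRect((Q[f][:,:2]*1000).astype(np.float32)))
    t=(abs(L[:,0])<.03)&(abs(L[:,1])<.03)&(L[:,2]>.1495)&(L[:,2]<.155)
    print('post',t.sum(),cv2.minAreaRect((Q[t][:,:2]*1000).astype(np.float32)))
    a=(L[:,0]<-.05)&(L[:,0]>-.2)&(abs(L[:,1])<.012)&(L[:,2]>.13)&(L[:,2]<.155)
    A=Q[a];
    p=np.polyfit(L[a][:,0],L[a][:,1],1);print('arm n',a.sum(),'slope deg',np.degrees(p[0]),'y at x=0,-.1:',p[1],np.polyval(p,-.1),'tip x',np.sort(L[a][:,0])[:4])
    for x in np.arange(-.165,-.03,.015):
        b=a&(abs(L[:,0]-x)<.0075)
        if b.sum():print(round(x,3),b.sum(),np.round([L[b][:,1].min(),np.median(L[b][:,1]),L[b][:,1].max(),L[b][:,2].max()],4))
    C=s['pixels'].reshape(-1,3).astype(int)
    o=(C[:,2]>150)&(C[:,2]-C[:,0]>90)&(abs(L[:,0])<.1)&(abs(L[:,1])<.03)&(L[:,2]>.09)&(L[:,2]<.16)
    print('orange',o.sum(),np.round(np.c_[L[o],C[o][:,1]][np.argsort(L[o][:,0])][::3],3).tolist())
E
python3 m2.py
```

```text
red [(np.float64(0.003), np.int64(61), [-25.7, -11.9, -5.1]), (np.float64(0.013), np.int64(10), [-9.5, -6.1, -2.7]), (np.float64(0.023), np.int64(8), [-10.8, -9.1, -6.2]), (np.float64(0.033), np.int64(6), [-11.2, -10.1, -9.3]), (np.float64(0.043), np.int64(18), [-11.3, -10.2, -7.5]), (np.float64(0.053), np.int64(16), [-10.9, -10.1, -8.7]), (np.float64(0.063), np.int64(13), [-11.5, -10.5, -9.9])]
yellow [(np.float64(0.003), np.int64(128), [-22.9, -9.8, -3.1]), (np.float64(0.013), np.int64(38), [-10.8, -7.4, -2.1]), (np.float64(0.023), np.int64(17), [-11.6, -10.4, -9.3]), (np.float64(0.033), np.int64(44), [-11.5, -10.2, -8.8]), (np.float64(0.043), np.int64(63), [-11.6, -9.4, -2.1]), (np.float64(0.053), np.int64(40), [-11.2, -10.5, -9.0]), (np.float64(0.063), np.int64(38), [-11.5, -10.2, -9.2])]
blue [(np.float64(0.003), np.int64(39), [-28.8, -21.9, -12.4]), (np.float64(0.013), np.int64(2), [-11.7, -11.6, -11.5]), (np.float64(0.023), np.int64(1), [-11.6, -11.6, -11.6]), (np.float64(0.033), np.int64(4), [-11.6, -11.4, -11.1]), (np.float64(0.043), np.int64(2), [-11.1, -11.0, -10.9]), (np.
[... 2133 characters left out ...]
1]
-0.075 17 [-0.001   0.003   0.0064  0.1491]
-0.06 32 [-0.0096  0.0023  0.0118  0.1506]
-0.045 5 [-0.0045  0.001   0.0085  0.1504]
orange 52 [[-0.056, 0.004, 0.147, 94.0], [-0.055, 0.017, 0.143, 64.0], [-0.055, -0.001, 0.148, 143.0], [-0.054, 0.015, 0.148, 145.0], [-0.054, -0.005, 0.138, 138.0], [-0.053, 0.006, 0.146, 74.0], [-0.042, -0.001, 0.153, 174.0], [-0.041, 0.009, 0.144, 176.0], [-0.04, 0.004, 0.148, 234.0], [-0.039, -0.004, 0.148, 152.0], [-0.039, 0.001, 0.151, 181.0], [-0.037, 0.009, 0.15, 205.0], [-0.035, 0.011, 0.144, 164.0], [-0.035, 0.008, 0.151, 207.0], [-0.034, -0.006, 0.145, 141.0], [-0.032, 0.005, 0.149, 223.0], [-0.031, 0.01, 0.147, 127.0], [-0.03, -0.004, 0.143, 145.0]]
```

```bash
sleep 1
```

```text
(no output)
```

View pics/red.png

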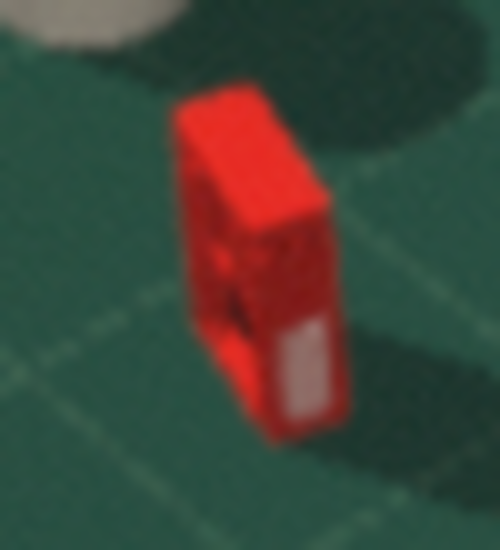

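The bright floor of red's pocket, with depths set back about 5 mm near z = 0.02, shows that its pocket faces −x (yaw −15°). All three backs therefore face +x. Next is a small planner for tool-axis shifts.

```bash
cat >> h.py <<'E'
S0=np.array([.697,-.0555]);SY=12.8
def spt(x,y=0):
    a=np.radians(SY);return S0+[x*np.cos(a)-y*np.sin(a),x*np.sin(a)+y*np.cos(a)]
def yawof(R): return np.degrees(np.arctan2(-R[1,0],-R[0,0]))  # cassette +x = -tool x
def plan(p,yaw,R=None,pos=None):
    st=read_state();R=st['tcp_rot'];pos=st['tool_pos']
    turn=-np.radians(yaw-yawof(R)); a=np.radians(yaw)
    T=np.array([[-np.cos(a),-np.sin(a),0],[-np.sin(a),np.cos(a),0],[0,0,-1]]).T
    print('t',round(st['clock'],2),'turn',round(turn,4),'shift mm',np.round(T.T@(np.array(p)-pos)*1e3,1),'tilt',np.round(R[2],4))
def where():
    st=read_state();d=st['tool_pos'][:2]-S0;a=np.radians(SY)
    print('stand-frame mm',np.round(np.array([d@[np.cos(a),np.sin(a)],d@[-np.sin(a),np.cos(a)],st['tool_pos'][2]])*1e3,1),'yaw',round(yawof(st['tcp_rot']),2),'F',np.round(st['wrist_force'],2),'gap',st['finger_gap'],'t',st['clock'])
E
python3 -c "
from h import *
plan([.5988,.260,.15],-15)"
```

```text
t 0.1 turn -0.173 shift mm [-407.9 -184.7   80.3] tilt [ 1.0e-04 -1.8e-03 -1.0e+00]
```

Call:
{"fn": "send_rows", "kwargs": {
  "moves": [
    [0, 0, 0, -0.0865, -1],
    [0, 0, 0, -0.0865, -1],
    [-0.02, -0.009, 0.004, 0, -1],
    [-0.0298, -0.0135, 0.0059, 0, -1],
    [-0.0298, -0.0135, 0.0059, 0, -1],
    [-0.0298, -0.0135, 0.0059, 0, -1],
    [-0.0298, -0.0135, 0.0059, 0, -1],
    [-0.0298, -0.0135, 0.0059, 0, -1],
    [-0.0298, -0.0135, 0.0059, 0, -1],
    [-0.0298, -0.0135, 0.0059, 0, -1],
    [-0.0298, -0.0135, 0.0059, 0, -1],
    [-0.0298, -0.0135, 0.0059, 0, -1],
    [-0.0298, -0.0135, 0.0059, 0, -1],
    [-0.0298, -0.0135, 0.0059, 0, -1],
    [-0.0298, -0.0135, 0.0059, 0, -1],
    [-0.0298, -0.0135, 0.0059, 0, -1],
    [0, 0, 0, 0, -1],
    [0, 0, 0, 0, -1]
  ],
  "squeeze": 40
}}

```text
clock: 1.6
tool_pos: [0.599, 0.2589, 0.1487]
tcp_rot: [[-0.965, 0.262, -0.003], [0.262, 0.965, -0.001], [0.003, -0.002, -1.0]]
wrist_force: [-0.2, 0.5, -0.6]
finger_gap: 1.001
grasp_force: 0.0
```

```bash
python3 -c "
from h import *
plan([.5988,.260,.036],-15)"
```

```text
t 1.6 turn -0.003 shift mm [  0.5   1.1 112.7] tilt [ 0.0026 -0.0018 -1.    ]
```

Call:
{"fn": "send_rows", "kwargs": {
  "moves": [
    [0.0005, 0.001, 0.0187, 0, -1],
    [0, 0, 0.025, 0, -1],
    [0, 0, 0.025, 0, -1],
    [0, 0, 0.025, 0, -1],
    [0, 0, 0.019, 0, -1],
    [0, 0, 0, 0, -1],
    [0, 0, 0, 0, 0.0],
    [0, 0, 0, 0, 1],
    [0, 0, 0, 0, 1],
    [0, 0, 0, 0, 1],
    [0, 0, 0, 0, 1],
    [0, 0, 0, 0, 1],
    [0, 0, 0, 0, 1],
    [0, 0, 0, 0, 1]
  ]
}}

```text
clock: 2.77
tool_pos: [0.5995, 0.2622, 0.0409]
tcp_rot: [[-0.966, 0.259, 0.004], [0.259, 0.966, 0.002], [-0.003, 0.003, -1.0]]
wrist_force: [-1.0, 1.0, 6.2]
finger_gap: 0.577
grasp_force: 43.0
```

```bash
python3 -c "
from h import *
where()
x=spt(-.21);plan([*x,.124],SY)"
```

```text
stand-frame mm [-24.7 331.4  40.9] yaw -15.0 F [-0.98  0.98  6.22] gap 0.5771258703262419 t 2.7667
t 2.77 turn -0.4852 shift mm [ 185.3 -331.4  -83.1] tilt [-0.0034  0.0027 -1.    ]
```

Call:
{"fn": "send_rows", "kwargs": {
  "moves": [
    [0, 0, -0.02, 0, 1],
    [0, 0, -0.035, 0, 1],
    [0, 0, -0.032, 0, 1],
    [0, 0, 0, -0.1213, 1],
    [0, 0, 0, -0.1213, 1],
    [0, 0, 0, -0.1213, 1],
    [0, 0, 0, -0.1213, 1],
    [0.023, -0.0276, 0, 0, 1],
    [0.023, -0.0276, 0, 0, 1],
    [0.023, -0.0276, 0, 0, 1],
    [0.023, -0.0276, 0, 0, 1],
    [0.023, -0.0276, 0, 0, 1],
    [0.023, -0.0276, 0, 0, 1],
    [0.023, -0.0276, 0, 0, 1],
    [0.023, -0.0276, 0, 0, 1],
    [0, -0.0276, 0, 0, 1],
    [0, -0.0276, 0, 0, 1],
    [0, -0.0276, 0, 0, 1],
    [0, -0.0276, 0, 0, 1],
    [0, 0, 0, 0, 1]
  ]
}}

```text
clock: 4.43
tool_pos: [0.4926, -0.1063, 0.1251]
tcp_rot: [[-0.976, -0.217, 0.001], [-0.218, 0.976, -0.002], [-0.0, -0.003, -1.0]]
wrist_force: [-0.6, 0.3, -0.7]
finger_gap: 0.58
grasp_force: 42.5
```

```bash
cat > look.py <<'E'
import sys
from h import *
where()
n,u,v,r=sys.argv[1],*map(int,sys.argv[2:5])
a=snapshot('top');b=snapshot('side')
def c(s):
    p=proj(s,[*spt(-.12),.14]);x,y=int(p[0]),int(p[1]);return cv2.resize(s['pixels'][y-r:y+r,x-r:x+r],(400,400),interpolation=cv2.INTER_CUBIC)
cv2.imwrite('pics/'+n+'.png',np.hstack([c(a),c(b)]))
# body cloud by colour
col=sys.argv[5]
for s in(a,b):
    C=cv2.cvtColor(s['pixels'],cv2.COLOR_BGR2HSV).reshape(-1,3).astype(int);P=cloud(s).reshape(-1,3)
    d=P[:,:2]-S0;g=np.radians(SY);L=np.c_[d@[np.cos(g),np.sin(g)],d@[-np.sin(g),np.cos(g)],P[:,2]]
    hm={'red':(C[:,0]<6)|(C[:,0]>174),'yellow':(C[:,0]>20)&(C[:,0]<34),'blue':(C[:,0]>100)&(C[:,0]<125)}[col]
    m=hm&(C[:,1]>140)&(C[:,2]>60)&(abs(L[:,0]+.13)<.13)&(abs(L[:,1])<.06)&(L[:,2]>.06)&(L[:,2]<.2)
    Q=L[m];top=np.percentile(Q[:,2],97) if len(Q) else 0;t=Q[Q[:,2]>top-.004]
    if len(t)>4:print(m.sum(),'ztop',np.round(np.median(t[:,2])*1e3,1),'rect',cv2.minAreaRect((t[:,:2]*1e3).astype(np.float32)),'pc',np.round(np.percentile(t,[3,97],axis=0)*1e3,1).tolist())
E
python3 look.py a1 0 0 60 red
```

```text
stand-frame mm [-210.6   -4.2  125.1] yaw 12.56 F [-0.64  0.25 -0.65] gap 0.5800506313251386 t 4.4333
601 ztop 161.6 rect ((-211.4423370361328, -1.273050308227539), (51.55195617675781, 23.285951614379883), 82.67765045166016) pc [[-220.7, -20.5, 159.5], [-200.1, 22.5, 165.0]]
```

View pics/a1.png

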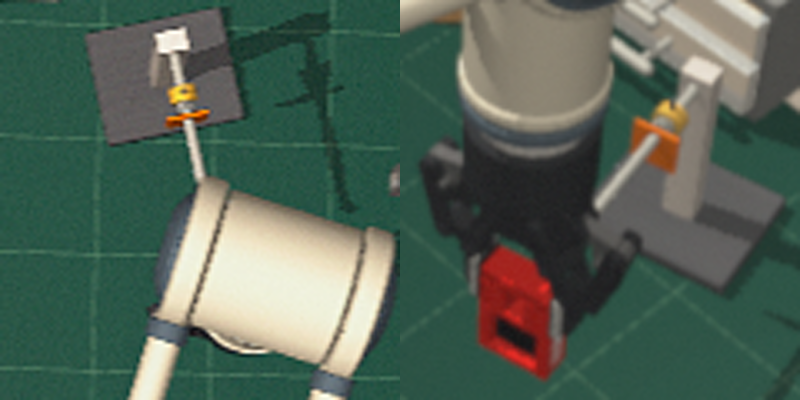

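The side view shows red held upright with its pocket toward the camera at about (520,310). The arm line is clear at (620,180) but the robot blocks the top view. I'll let the arm settle and fit a box model to red's surface points for a better pose.

Call:
{"fn": "send_rows", "kwargs": {
  "moves": [
    [0, 0.004, -0.003, 0, 1],
    [0, 0, 0, 0, 1],
    [0, 0, 0, 0, 1],
    [0, 0, 0, 0, 1]
  ]
}}

```text
clock: 4.87
tool_pos: [0.4914, -0.0973, 0.1281]
tcp_rot: [[-0.975, -0.223, 0.001], [-0.223, 0.975, -0.0], [-0.0, -0.0, -1.0]]
wrist_force: [-0.2, 0.1, -1.3]
finger_gap: 0.584
grasp_force: 42.5
```

```bash
cat > fit.py <<'E'
from h import *
from scipy.optimize import least_squares
H={'red':lambda h:(h<6)|(h>174),'yellow':lambda h:(h>20)&(h<34),'blue':lambda h:(h>100)&(h<125)}
def pts(s,col,c0,r=.07):
    C=cv2.cvtColor(s['pixels'],cv2.COLOR_BGR2HSV).reshape(-1,3).astype(int);P=cloud(s).reshape(-1,3)
    m=H[col](C[:,0])&(C[:,1]>130)&(C[:,2]>50)&(np.linalg.norm(P-c0,axis=1)<r);return P[m]
def fit(P,c0,yaw):
    hs=np.array([.011,.025,.038])
    def res(q):
        d=P-q[:3];a=q[3];L=np.abs(np.c_[d@[np.cos(a),np.sin(a),0],d@[-np.sin(a),np.cos(a),0],d[:,2]])-hs
        return np.linalg.norm(np.maximum(L,0),axis=1)+np.minimum(L.max(1),0)
    r=least_squares(res,[*c0,np.radians(yaw)],loss='cauchy',f_scale=.001)
    q=r.x;d=q[:2]-S0;g=np.radians(SY)
    print(len(P),'centre mm',np.round(q[:3]*1e3,1),'yaw',round(np.degrees(q[3]),1),'med',np.round(np.median(abs(res(q)))*1e3,2),'| stand x,y,under',np.round([1e3*(d@[np.cos(g),np.sin(g)]),1e3*(d@[-np.sin(g),np.cos(g)]),1e3*q[2]-38],1))
    return q
E
python3 - <<'E'
from fit import *
S={n:np.load(f'{n}0.npy',allow_pickle=True).item() for n in('side','top')}
for k,c,y in(('red',[.599,.26,.038],-15),('yellow',[.4637,-.3117,.038],6),('blue',[.4475,.305,.038],-24)):
    for n in S: print(k,n,end=' ');fit(pts(S[n],k,np.array(c)),c,y)
where();st=read_state()
s=snapshot('side');c=[*st['tool_pos'][:2],.125];fit(pts(s,'red',np.array(c)),c,13)
E
```

```text
red side 395 centre mm [599.6 260.6  40.2] yaw -16.4 med 1.11 | stand x,y,under [-24.9 329.8   2.2]
red top 218 centre mm [599.3 260.5  38.8] yaw -15.5 med 1.09 | stand x,y,under [-25.2 329.8   0.8]
yellow side 778 centre mm [ 464.5 -311.8   39.2] yaw 7.0 med 0.82 | stand x,y,under [-283.5 -198.4    1.2]
yellow top 184 centre mm [ 464.3 -312.    39.2] yaw 5.6 med 1.29 | stand x,y,under [-283.7 -198.5    1.2]
blue side 267 centre mm [447.9 305.3  40.3] yaw -22.7 med 0.94 | stand x,y,under [-163.   407.     2.3]
blue top 198 centre mm [447.3 305.7  38. ] yaw -23.3 med 0.89 | stand x,y,under [-163.5  407.5   -0. ]
stand-frame mm [-209.7    4.8  128.1] yaw 12.89 F [-0.19  0.12 -1.33] gap 0.5835444889983882 t 4.8667
619 centre mm [492.8 -94.9 126.9] yaw 13.1 med 0.98 | stand x,y,under [-207.9    6.8   88.9]
```

Call:
{"fn": "send_rows", "kwargs": {
  "moves": [
    [0, -0.0065, 0, 0, 1],
    [0, 0, 0, 0, 1],
    [-0.008, 0, 0, 0, 1],
    [-0.008, 0, 0, 0, 1],
    [-0.008, 0, 0, 0, 1],
    [-0.008, 0, 0, 0, 1],
    [-0.006, 0, 0, 0, 1],
    [-0.004, 0, 0, 0, 1],
    [-0.004, 0, 0, 0, 1],
    [0, 0, 0, 0, 1],
    [0, 0, 0, 0, 1],
    [0, 0, 0, 0, 1]
  ]
}}

```text
clock: 5.92
tool_pos: [0.5375, -0.0944, 0.1279]
tcp_rot: [[-0.975, -0.221, -0.0], [-0.221, 0.975, -0.0], [0.0, 0.0, -1.0]]
wrist_force: [-0.4, -0.8, -0.9]
finger_gap: 0.579
grasp_force: 42.6
```

```bash
cat > chk.py <<'E'
import sys
from fit import *
where();st=read_state()
for n in('side','top'):
    s=snapshot(n)
    c=[*st['tool_pos'][:2],st['tool_pos'][2]-.003];p=pts(s,sys.argv[1],np.array(c))
    if len(p)>60:fit(p,c,yawof(st['tcp_rot']))
if len(sys.argv)>2:
    s=snapshot('side');p=proj(s,[*spt(-.12),.13]);x,y=int(p[0]),int(p[1]);cv2.imwrite(f'pics/{sys.argv[2]}.png',cv2.resize(s['pixels'][y-45:y+45,x-60:x+60],(800,600),interpolation=cv2.INTER_CUBIC))
E
python3 chk.py red b1
```

```text
stand-frame mm [-164.2   -2.6  127.9] yaw 12.79 F [-0.43 -0.78 -0.93] gap 0.5792725308632548 t 5.9167
610 centre mm [539.  -91.9 126.8] yaw 13.1 med 0.99 | stand x,y,under [-162.2   -0.5   88.8]
```

View pics/b1.png

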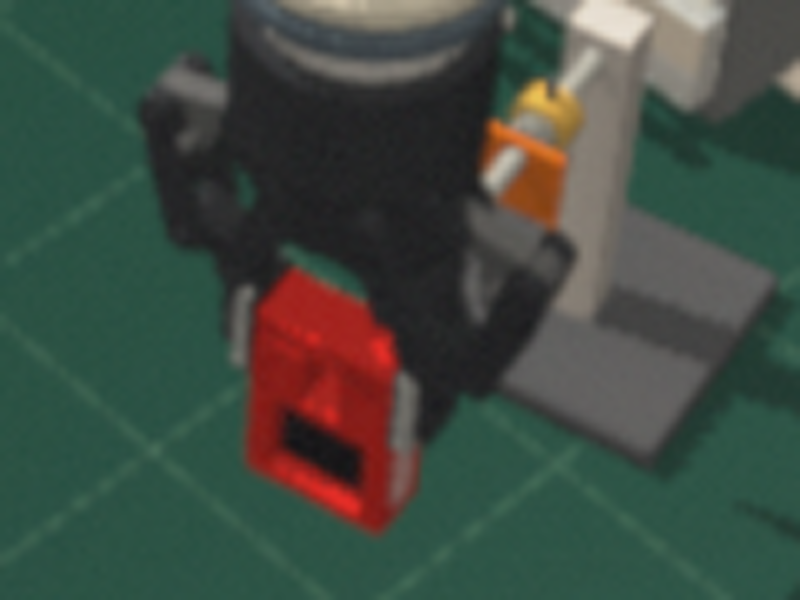

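Red is upright at the arm end with the slot at (325,370), and there is no significant contact force. I'll go on past the tip.

Call:
{"fn": "send_rows", "kwargs": {
  "moves": [
    [-0.005, 0, 0, 0, 1],
    [-0.005, 0, 0, 0, 1],
    [-0.005, 0, 0, 0, 1],
    [-0.005, 0, 0, 0, 1],
    [-0.005, 0, 0, 0, 1],
    [-0.005, 0, 0, 0, 1],
    [0, 0, 0, 0, 1],
    [0, 0, 0, 0, 1],
    [0, 0, 0, 0, 1]
  ]
}}

```text
clock: 6.82
tool_pos: [0.5669, -0.0877, 0.1278]
tcp_rot: [[-0.975, -0.222, -0.0], [-0.222, 0.975, 0.0], [0.0, 0.0, -1.0]]
wrist_force: [-0.4, 0.1, -2.0]
finger_gap: 0.58
grasp_force: 42.6
```

```bash
python3 chk.py red b2
```

```text
stand-frame mm [-134.    -2.6  127.8] yaw 12.8 F [-0.38  0.14 -1.98] gap 0.5797660143192859 t 6.8167
558 centre mm [568.4 -84.8 126.6] yaw 13.1 med 0.98 | stand x,y,under [-131.9   -0.    88.6]
```

View pics/b2.png

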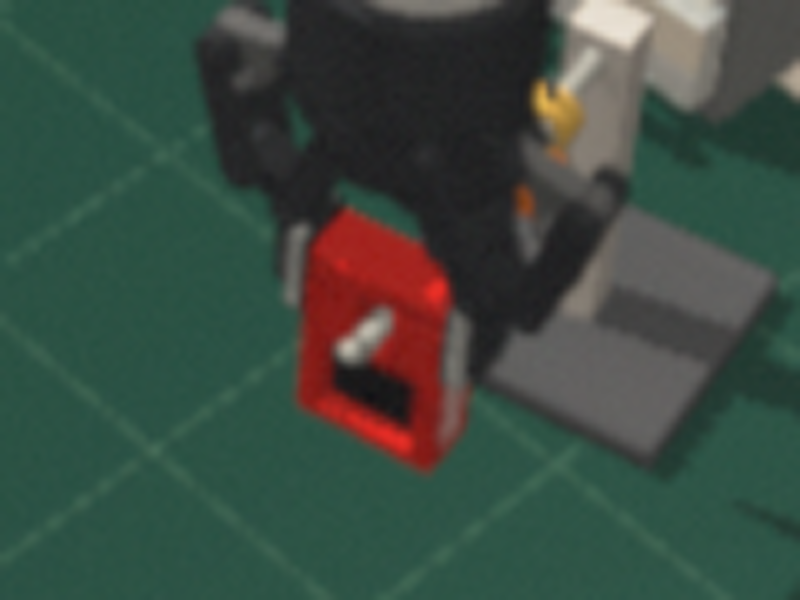

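The arm tip now sticks out through red's slot at (355,350). I'll lower gently onto the arm.

Call:
{"fn": "send_rows", "kwargs": {
  "moves": [
    [0, 0, 0.004, 0, 1],
    [0, 0, 0.003, 0, 1],
    [0, 0, 0, 0, 1],
    [0, 0, 0, 0, 1]
  ]
}}

```text
clock: 7.3
tool_pos: [0.5666, -0.0877, 0.1203]
tcp_rot: [[-0.975, -0.222, -0.001], [-0.222, 0.975, 0.0], [0.001, 0.0, -1.0]]
wrist_force: [-0.2, -0.2, -2.7]
finger_gap: 0.577
grasp_force: 42.6
```

Call:
{"fn": "send_rows", "kwargs": {
  "moves": [
    [0, 0, 0.001, 0, 1],
    [0, 0, 0, 0, 1],
    [0, 0, 0, 0, 1]
  ]
}}

```text
clock: 7.55
tool_pos: [0.5669, -0.0877, 0.1199]
tcp_rot: [[-0.975, -0.222, -0.0], [-0.222, 0.975, -0.0], [0.0, -0.0, -1.0]]
wrist_force: [0.3, 0.0, -0.9]
finger_gap: 0.575
grasp_force: 42.6
```

Call:
{"fn": "send_rows", "kwargs": {
  "moves": [
    [0, 0, 0.001, 0, 1],
    [0, 0, 0, 0, 1],
    [0, 0, 0, 0, 1]
  ]
}}

```text
clock: 7.8
tool_pos: [0.5669, -0.0877, 0.1189]
tcp_rot: [[-0.975, -0.222, 0.0], [-0.222, 0.975, -0.0], [-0.0, -0.0, -1.0]]
wrist_force: [0.4, -0.9, -1.2]
finger_gap: 0.577
grasp_force: 42.6
```

Call:
{"fn": "send_rows", "kwargs": {
  "moves": [
    [-0.006, 0, 0, 0, 1],
    [-0.006, 0, 0, 0, 1],
    [-0.006, 0, 0, 0, 1],
    [-0.006, 0, 0, 0, 1],
    [-0.006, 0, 0, 0, 1],
    [-0.006, 0, 0, 0, 1],
    [-0.006, 0, 0, 0, 1],
    [-0.006, 0, 0, 0, 1],
    [-0.004, 0, 0, 0, 1],
    [0, 0, 0, 0, 1],
    [0, 0, 0, 0, 1],
    [0, 0, 0, 0, 1]
  ]
}}

```text
clock: 8.8
tool_pos: [0.6176, -0.0762, 0.1189]
tcp_rot: [[-0.975, -0.222, -0.0], [-0.222, 0.975, -0.0], [0.0, -0.0, -1.0]]
wrist_force: [0.6, 0.5, -0.9]
finger_gap: 0.583
grasp_force: 42.7
```

```bash
python3 chk.py red
```

```text
stand-frame mm [-82.   -2.6 118.9] yaw 12.8 F [ 0.6   0.54 -0.91] gap 0.5831087764207274 t 8.8
499 centre mm [619.  -73.7 117.6] yaw 12.6 med 0.99 | stand x,y,under [-80.1  -0.4  79.6]
```

Call:
{"fn": "send_rows", "kwargs": {
  "moves": [
    [-0.004, 0, 0, 0, 1],
    [-0.003, 0, 0, 0, 1],
    [0, 0, 0, 0, 1],
    [0, 0, 0, 0, 1]
  ]
}}

```text
clock: 9.23
tool_pos: [0.6246, -0.0746, 0.1189]
tcp_rot: [[-0.975, -0.222, 0.0], [-0.222, 0.975, 0.0], [-0.0, -0.0, -1.0]]
wrist_force: [-0.2, 0.3, -1.6]
finger_gap: 0.579
grasp_force: 42.7
```

Call:
{"fn": "send_rows", "kwargs": {
  "moves": [
    [-0.002, 0, 0, 0, 1],
    [0, 0, 0, 0, 1],
    [0, 0, 0, 0, 1]
  ]
}}

```text
clock: 9.48
tool_pos: [0.6265, -0.0742, 0.1189]
tcp_rot: [[-0.975, -0.222, 0.0], [-0.222, 0.975, -0.0], [-0.0, -0.0, -1.0]]
wrist_force: [0.2, -0.0, -1.9]
finger_gap: 0.58
grasp_force: 42.7
```

Call:
{"fn": "send_rows", "kwargs": {
  "moves": [
    [-0.002, 0, 0, 0, 1],
    [0, 0, 0, 0, 1],
    [0, 0, 0, 0, 1]
  ]
}}

```text
clock: 9.73
tool_pos: [0.6284, -0.0737, 0.1189]
tcp_rot: [[-0.975, -0.222, 0.0], [-0.222, 0.975, 0.0], [-0.0, 0.0, -1.0]]
wrist_force: [-0.6, -0.4, -0.7]
finger_gap: 0.579
grasp_force: 42.7
```

Call:
{"fn": "send_rows", "kwargs": {
  "moves": [
    [-0.002, 0, 0, 0, 1],
    [0, 0, 0, 0, 1],
    [0, 0, 0, 0, 1]
  ]
}}

```text
clock: 9.98
tool_pos: [0.6304, -0.0733, 0.1189]
tcp_rot: [[-0.975, -0.222, 0.0], [-0.222, 0.975, -0.0], [-0.0, -0.0, -1.0]]
wrist_force: [-0.1, 0.2, -1.3]
finger_gap: 0.581
grasp_force: 42.7
```

Call:
{"fn": "send_rows", "kwargs": {
  "moves": [
    [-0.002, 0, 0, 0, 1],
    [0, 0, 0, 0, 1],
    [0, 0, 0, 0, 1]
  ]
}}

```text
clock: 10.23
tool_pos: [0.6323, -0.0728, 0.1188]
tcp_rot: [[-0.975, -0.222, 0.0], [-0.222, 0.975, 0.0], [-0.0, 0.0, -1.0]]
wrist_force: [0.9, 1.0, -1.6]
finger_gap: 0.579
grasp_force: 42.7
```

Call:
{"fn": "send_rows", "kwargs": {
  "moves": [
    [-0.002, 0, 0, 0, 1],
    [0, 0, 0, 0, 1],
    [0, 0, 0, 0, 1]
  ]
}}

```text
clock: 10.48
tool_pos: [0.634, -0.0725, 0.1189]
tcp_rot: [[-0.975, -0.222, -0.001], [-0.222, 0.975, -0.0], [0.001, 0.0, -1.0]]
wrist_force: [-1.0, -0.1, -0.3]
finger_gap: 0.58
grasp_force: 42.7
```

```bash
python3 chk.py red
```

```text
stand-frame mm [-65.2  -2.6 118.9] yaw 12.8 F [-0.99 -0.07 -0.32] gap 0.5797334293079023 t 10.4833
492 centre mm [635.5 -70.1 117.7] yaw 12.7 med 1.03 | stand x,y,under [-63.3  -0.6  79.7]
```

Call:
{"fn": "send_rows", "kwargs": {
  "moves": [
    [-0.0015, 0, 0, 0, 1],
    [0, 0, 0, 0, 1],
    [0, 0, 0, 0, 1]
  ]
}}

```text
clock: 10.83
tool_pos: [0.6354, -0.0721, 0.1188]
tcp_rot: [[-0.975, -0.222, -0.001], [-0.222, 0.975, -0.0], [0.001, 0.0, -1.0]]
wrist_force: [-4.0, 0.2, -0.3]
finger_gap: 0.578
grasp_force: 42.7
```

Call:
{"fn": "send_rows", "kwargs": {
  "moves": [
    [0, 0, 0, 0, 1]
  ]
}}

```text
clock: 10.92
tool_pos: [0.6354, -0.0721, 0.1188]
tcp_rot: [[-0.975, -0.222, -0.001], [-0.222, 0.975, 0.0], [0.001, 0.0, -1.0]]
wrist_force: [-3.2, -0.3, 0.5]
finger_gap: 0.582
grasp_force: 42.7
```

Call:
{"fn": "send_rows", "kwargs": {
  "moves": [
    [-0.0015, 0, 0, 0, 1],
    [0, 0, 0, 0, 1],
    [0, 0, 0, 0, 1]
  ]
}}

```text
clock: 11.17
tool_pos: [0.6367, -0.0718, 0.1188]
tcp_rot: [[-0.975, -0.221, -0.001], [-0.221, 0.975, -0.0], [0.001, 0.0, -1.0]]
wrist_force: [-5.5, -0.2, 0.4]
finger_gap: 0.581
grasp_force: 42.8
```

Call:
{"fn": "send_rows", "kwargs": {
  "moves": [
    [0, 0, 0, 0, 1]
  ]
}}

```text
clock: 11.25
tool_pos: [0.6367, -0.0718, 0.1188]
tcp_rot: [[-0.975, -0.222, -0.001], [-0.222, 0.975, -0.0], [0.001, 0.0, -1.0]]
wrist_force: [-4.6, -0.8, 0.3]
finger_gap: 0.579
grasp_force: 42.8
```

Call:
{"fn": "send_rows", "kwargs": {
  "moves": [
    [-0.001, 0, 0, 0, 1],
    [0, 0, 0, 0, 1],
    [0, 0, 0, 0, 1],
    [0, 0, 0, 0, 1]
  ]
}}

```text
clock: 11.58
tool_pos: [0.6374, -0.0716, 0.1188]
tcp_rot: [[-0.975, -0.221, -0.002], [-0.221, 0.975, -0.0], [0.002, 0.0, -1.0]]
wrist_force: [-6.3, 0.1, 1.1]
finger_gap: 0.58
grasp_force: 42.8
```

Call:
{"fn": "send_rows", "kwargs": {
  "moves": [
    [0, 0, 0, 0, 1]
  ]
}}

```text
clock: 11.67
tool_pos: [0.6374, -0.0716, 0.1188]
tcp_rot: [[-0.975, -0.221, -0.002], [-0.221, 0.975, -0.0], [0.002, 0.0, -1.0]]
wrist_force: [-7.2, -1.0, 1.3]
finger_gap: 0.579
grasp_force: 42.8
```

```bash
python3 chk.py red
```

```text
stand-frame mm [-61.7  -2.5 118.8] yaw 12.8 F [-7.2  -1.04  1.3 ] gap 0.5785697552303598 t 11.6667
484 centre mm [638.8 -68.6 117.4] yaw 12.1 med 1.09 | stand x,y,under [-59.6   0.1  79.4]
```

Call:
{"fn": "send_rows", "kwargs": {
  "moves": [
    [0, 0, 0, 0, 0.4],
    [0, 0, 0, 0, -0.2],
    [0, 0, 0, 0, -1],
    [0, 0, 0, 0, -1],
    [0, 0, 0, 0, -1],
    [0, 0, 0, 0, -1],
    [0, 0, 0, 0, -1],
    [0, 0, -0.01, 0, -1],
    [0, 0, -0.02, 0, -1],
    [0, 0, -0.025, 0, -1],
    [0, 0, -0.025, 0, -1],
    [0, 0, 0, 0, -1],
    [0, 0, 0, 0, -1],
    [0, 0, 0, 0, -1]
  ]
}}

```text
clock: 12.93
tool_pos: [0.6381, -0.0715, 0.199]
tcp_rot: [[-0.975, -0.222, 0.0], [-0.222, 0.975, -0.0], [-0.0, -0.0, -1.0]]
wrist_force: [-0.9, 0.3, -0.6]
finger_gap: 0.998
grasp_force: 0.0
```

```bash
python3 - <<'E'
from fit import *
where();plan([.4644,-.3135,.16],6.2)
for n in('side','top'):
    s=snapshot(n);c=[*spt(-.063),.116];p=pts(s,'red',np.array(c))
    if len(p)>60:fit(p,c,SY)
s=snapshot('side');c=[.4644,-.312,.038];fit(pts(s,'yellow',np.array(c)),c,6)
E
```

```text
stand-frame mm [-61.   -2.6 199. ] yaw 12.8 F [-0.93  0.34 -0.59] gap 0.9978455178347021 t 12.9333
t 12.93 turn 0.1152 shift mm [ 198.8 -221.8   39. ] tilt [-3.e-04 -1.e-04 -1.e+00]
547 centre mm [634.8 -70.1 117.7] yaw 13.6 med 1.02 | stand x,y,under [-63.9  -0.4  79.7]
152 centre mm [634.8 -70.5 115.9] yaw 13.3 med 1.01 | stand x,y,under [-64.   -0.9  77.9]
781 centre mm [ 464.5 -311.9   39.1] yaw 7.1 med 0.85 | stand x,y,under [-283.5 -198.5    1.1]
```

Call:
{"fn": "send_rows", "kwargs": {
  "moves": [
    [0, 0, 0, 0.1152, -1],
    [0.012, -0.0128, 0, 0, -1],
    [0.0235, -0.0261, 0.0045, 0, -1],
    [0.0235, -0.0261, 0.0045, 0, -1],
    [0.0235, -0.0261, 0.006, 0, -1],
    [0.0235, -0.0261, 0.006, 0, -1],
    [0.0235, -0.0261, 0.006, 0, -1],
    [0.0235, -0.0261, 0.006, 0, -1],
    [0.0235, -0.0261, 0.006, 0, -1],
    [0.0223, -0.0263, 0, 0, -1],
    [0, 0, 0, 0, -1],
    [0, 0, 0, 0, -1],
    [0, 0, 0, 0, -1]
  ]
}}

```text
clock: 14.17
tool_pos: [0.4643, -0.3132, 0.1592]
tcp_rot: [[-0.994, -0.107, -0.001], [-0.107, 0.994, 0.001], [0.0, 0.001, -1.0]]
wrist_force: [-0.2, 1.0, -0.1]
finger_gap: 1.001
grasp_force: 0.0
```

```bash
python3 -c "
from h import *
plan([.4632,-.3138,.036],6.4)"
```

```text
t 14.17 turn -0.004 shift mm [  1.2  -0.5 123.2] tilt [ 4.0e-04  1.2e-03 -1.0e+00]
```

Call:
{"fn": "send_rows", "kwargs": {
  "moves": [
    [0.001, -0.0005, 0.018, -0.004, -1],
    [0, 0, 0.03, 0, -1],
    [0, 0, 0.03, 0, -1],
    [0, 0, 0.025, 0, -1],
    [0, 0, 0.02, 0, -1],
    [0, 0, 0, 0, -1],
    [0, 0, 0, 0, -1],
    [0, 0, 0, 0, 0.0],
    [0, 0, 0, 0, 1],
    [0, 0, 0, 0, 1],
    [0, 0, 0, 0, 1],
    [0, 0, 0, 0, 1],
    [0, 0, 0, 0, 1],
    [0, 0, 0, 0, 1],
    [0, 0, 0, 0, 1]
  ]
}}

```text
clock: 15.42
tool_pos: [0.4646, -0.3148, 0.0391]
tcp_rot: [[-0.994, -0.112, 0.003], [-0.112, 0.994, -0.002], [-0.003, -0.002, -1.0]]
wrist_force: [1.0, -0.7, 7.0]
finger_gap: 0.581
grasp_force: 42.4
```

```bash
python3 -c "
from h import *
where()
x=spt(-.212,-.0025);plan([*x,.131],SY)"
```

```text
stand-frame mm [-284.1 -201.3   39.1] yaw 6.43 F [ 1.01 -0.67  6.98] gap 0.5811747252281111 t 15.4167
t 15.42 turn -0.1112 shift mm [-72.1 198.8 -91.9] tilt [-0.0031 -0.0023 -1.    ]
```

Call:
{"fn": "send_rows", "kwargs": {
  "moves": [
    [0, 0, -0.02, 0, 1],
    [0, 0, -0.035, 0, 1],
    [0, 0, -0.035, 0, 1],
    [0, 0, 0, -0.1112, 1],
    [-0.007, 0.018, 0, 0, 1],
    [-0.009, 0.0258, 0, 0, 1],
    [-0.0095, 0.0258, 0, 0, 1],
    [-0.0095, 0.0258, 0, 0, 1],
    [-0.0095, 0.0258, 0, 0, 1],
    [-0.0095, 0.0258, 0, 0, 1],
    [-0.0095, 0.0258, 0, 0, 1],
    [-0.0085, 0.026, 0, 0, 1],
    [0, 0, 0, 0, 1],
    [0, 0, 0, 0, 1],
    [0, 0, 0, 0, 1],
    [0, 0, 0, 0, 1]
  ]
}}

```text
clock: 16.75
tool_pos: [0.4895, -0.1052, 0.1269]
tcp_rot: [[-0.975, -0.221, -0.0], [-0.221, 0.975, -0.0], [0.0, -0.0, -1.0]]
wrist_force: [0.5, -0.7, -0.7]
finger_gap: 0.579
grasp_force: 42.1
```

```bash
python3 chk.py yellow; python3 -c "
from fit import *
s=snapshot('side');c=np.array([*spt(-.064),.116]);fit(pts(s,'red',c),c,SY)"
```

```text
stand-frame mm [-213.3   -2.5  126.9] yaw 12.74 F [ 0.55 -0.68 -0.72] gap 0.5787400929466648 t 16.75
658 centre mm [ 489.4 -103.1  127.3] yaw 13.0 med 0.9 | stand x,y,under [-213.    -0.4   89.3]
551 centre mm [634.7 -70.2 117.8] yaw 13.1 med 0.91 | stand x,y,under [-64.   -0.5  79.8]
```

Call:
{"fn": "send_rows", "kwargs": {
  "moves": [
    [-0.008, 0, 0, 0, 1],
    [-0.008, 0, 0, 0, 1],
    [-0.008, 0, 0, 0, 1],
    [-0.008, 0, 0, 0, 1],
    [-0.006, 0, 0, 0, 1],
    [-0.004, 0, 0, 0, 1],
    [-0.004, 0, 0, 0, 1],
    [-0.003, 0, 0, 0, 1],
    [0, 0, 0, 0, 1],
    [0, 0, 0, 0, 1]
  ]
}}

```text
clock: 17.73
tool_pos: [0.5374, -0.0934, 0.1268]
tcp_rot: [[-0.975, -0.222, -0.0], [-0.222, 0.975, 0.0], [0.0, 0.0, -1.0]]
wrist_force: [-0.5, 0.5, -0.5]
finger_gap: 0.582
grasp_force: 42.1
```

Call:
{"fn": "send_rows", "kwargs": {
  "moves": [
    [-0.005, 0, 0, 0, 1],
    [-0.005, 0, 0, 0, 1],
    [-0.005, 0, 0, 0, 1],
    [-0.005, 0, 0, 0, 1],
    [-0.005, 0, 0, 0, 1],
    [-0.005, 0, 0, 0, 1],
    [0, 0, 0, 0, 1],
    [0, 0, 0, 0, 1],
    [0, 0, 0, 0, 1]
  ]
}}

```text
clock: 18.48
tool_pos: [0.5666, -0.0868, 0.1267]
tcp_rot: [[-0.975, -0.222, -0.0], [-0.222, 0.975, 0.0], [0.0, 0.0, -1.0]]
wrist_force: [0.7, 0.3, -0.4]
finger_gap: 0.58
grasp_force: 42.1
```

```bash
python3 chk.py yellow c2
```

```text
stand-frame mm [-134.1   -1.6  126.7] yaw 12.8 F [ 0.74  0.3  -0.42] gap 0.5795481144378591 t 18.4833
610 centre mm [566.6 -84.8 127.2] yaw 13.2 med 0.97 | stand x,y,under [-133.7    0.3   89.2]
```

View pics/c2.png

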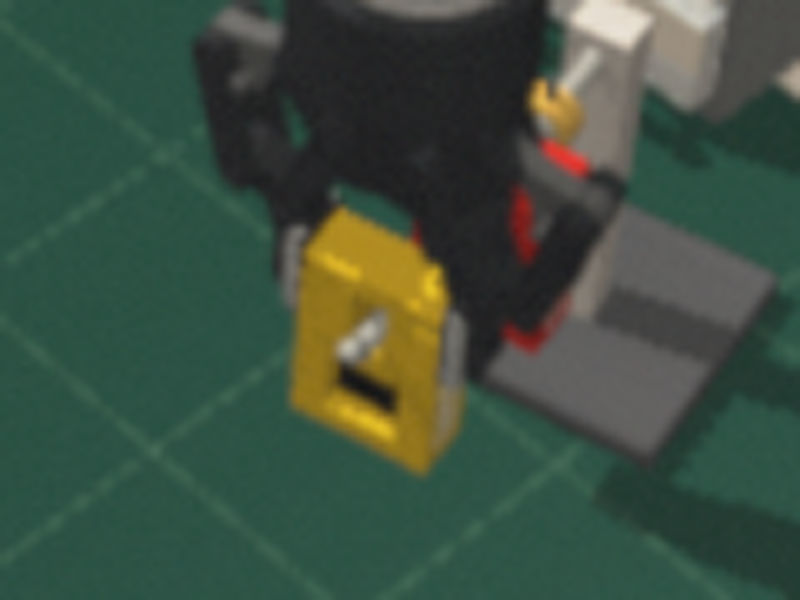

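The arm tip protrudes through yellow's slot at (355,350), with red behind it at (550,240). I'll lower to red's height (9.4 mm) and shift 0.7 mm in y.

Call:
{"fn": "send_rows", "kwargs": {
  "moves": [
    [0, -0.0007, 0.005, 0, 1],
    [0, 0, 0.0043, 0, 1],
    [-0.005, 0, 0, 0, 1],
    [-0.006, 0, 0, 0, 1],
    [-0.006, 0, 0, 0, 1],
    [-0.006, 0, 0, 0, 1],
    [-0.006, 0, 0, 0, 1],
    [-0.005, 0, 0, 0, 1],
    [-0.004, 0, 0, 0, 1],
    [0, 0, 0, 0, 1],
    [0, 0, 0, 0, 1],
    [0, 0, 0, 0, 1]
  ]
}}

```text
clock: 19.63
tool_pos: [0.6038, -0.0791, 0.1175]
tcp_rot: [[-0.975, -0.222, -0.0], [-0.222, 0.975, -0.0], [0.0, 0.0, -1.0]]
wrist_force: [-0.2, 0.0, -0.7]
finger_gap: 0.58
grasp_force: 42.2
```

```bash
python3 chk.py yellow
```

```text
stand-frame mm [-96.1  -2.3 117.5] yaw 12.8 F [-0.23  0.   -0.69] gap 0.5799863210822629 t 19.6333
541 centre mm [603.7 -76.7 117.8] yaw 13.8 med 0.89 | stand x,y,under [-95.6   0.   79.8]
```

Call:
{"fn": "send_rows", "kwargs": {
  "moves": [
    [-0.002, 0, 0, 0, 1],
    [-0.002, 0, 0, 0, 1],
    [0, 0, 0, 0, 1],
    [0, 0, 0, 0, 1]
  ]
}}

```text
clock: 20.07
tool_pos: [0.6078, -0.0782, 0.1176]
tcp_rot: [[-0.975, -0.222, -0.0], [-0.222, 0.975, -0.0], [0.0, -0.0, -1.0]]
wrist_force: [0.4, -0.1, -0.6]
finger_gap: 0.577
grasp_force: 42.2
```

Call:
{"fn": "send_rows", "kwargs": {
  "moves": [
    [-0.002, 0, 0, 0, 1],
    [0, 0, 0, 0, 1],
    [0, 0, 0, 0, 1]
  ]
}}

```text
clock: 20.32
tool_pos: [0.6098, -0.0777, 0.1175]
tcp_rot: [[-0.975, -0.222, -0.0], [-0.222, 0.975, 0.0], [0.0, 0.0, -1.0]]
wrist_force: [-0.5, 0.8, -0.7]
finger_gap: 0.584
grasp_force: 42.2
```

Call:
{"fn": "send_rows", "kwargs": {
  "moves": [
    [-0.002, 0, 0, 0, 1],
    [0, 0, 0, 0, 1],
    [0, 0, 0, 0, 1]
  ]
}}

```text
clock: 20.57
tool_pos: [0.6118, -0.0773, 0.1176]
tcp_rot: [[-0.975, -0.222, 0.0], [-0.222, 0.975, 0.0], [-0.0, 0.0, -1.0]]
wrist_force: [1.0, -0.4, -1.8]
finger_gap: 0.581
grasp_force: 42.2
```

```bash
cat > both.py <<'E'
import sys
from fit import *
where();s=snapshot('side')
for k,x in zip(sys.argv[1::2],sys.argv[2::2]):
    c=np.array([*spt(float(x)/1e3),.116]);p=pts(s,k,c);print(k,end=' ');fit(p,c,SY)
E
python3 both.py red -64 yellow -87
```

```text
stand-frame mm [-87.9  -2.3 117.6] yaw 12.8 F [ 0.96 -0.42 -1.77] gap 0.5806748873161026 t 20.5667
red 47 centre mm [622.9 -73.  117.5] yaw 15.5 med 0.87 | stand x,y,under [-76.1  -0.7  79.5]
yellow 532 centre mm [611.6 -74.6 117.8] yaw 12.8 med 0.97 | stand x,y,under [-87.5   0.3  79.8]
```

Call:
{"fn": "send_rows", "kwargs": {
  "moves": [
    [-0.0015, 0, 0, 0, 1],
    [0, 0, 0, 0, 1],
    [0, 0, 0, 0, 1]
  ]
}}

```text
clock: 20.87
tool_pos: [0.6131, -0.077, 0.1176]
tcp_rot: [[-0.975, -0.222, -0.0], [-0.222, 0.975, -0.0], [0.0, -0.0, -1.0]]
wrist_force: [-1.2, 0.4, -1.0]
finger_gap: 0.578
grasp_force: 42.2
```

Call:
{"fn": "send_rows", "kwargs": {
  "moves": [
    [-0.0015, 0, 0, 0, 1],
    [0, 0, 0, 0, 1],
    [0, 0, 0, 0, 1]
  ]
}}

```text
clock: 21.12
tool_pos: [0.6143, -0.0768, 0.1175]
tcp_rot: [[-0.975, -0.221, -0.001], [-0.221, 0.975, -0.0], [0.001, -0.0, -1.0]]
wrist_force: [-3.0, 0.0, -0.1]
finger_gap: 0.584
grasp_force: 43.1
```

Call:
{"fn": "send_rows", "kwargs": {
  "moves": [
    [-0.0015, 0, 0, 0, 1],
    [0, 0, 0, 0, 1],
    [0, 0, 0, 0, 1]
  ]
}}

```text
clock: 21.37
tool_pos: [0.6157, -0.0764, 0.1175]
tcp_rot: [[-0.975, -0.221, -0.001], [-0.221, 0.975, -0.0], [0.001, 0.0, -1.0]]
wrist_force: [-4.8, -1.9, 0.5]
finger_gap: 0.58
grasp_force: 43.9
```

Call:
{"fn": "send_rows", "kwargs": {
  "moves": [
    [-0.0012, 0, 0, 0, 1],
    [0, 0, 0, 0, 1],
    [0, 0, 0, 0, 1],
    [0, 0, 0, 0, 1]
  ]
}}

```text
clock: 21.7
tool_pos: [0.6166, -0.0763, 0.1175]
tcp_rot: [[-0.975, -0.221, -0.002], [-0.221, 0.975, -0.0], [0.002, 0.0, -1.0]]
wrist_force: [-6.2, -1.4, 0.8]
finger_gap: 0.579
grasp_force: 44.3
```

Call:
{"fn": "send_rows", "kwargs": {
  "moves": [
    [0, 0, 0, 0, 1]
  ]
}}

```text
clock: 21.78
tool_pos: [0.6166, -0.0762, 0.1175]
tcp_rot: [[-0.975, -0.221, -0.002], [-0.221, 0.975, -0.0], [0.002, 0.0, -1.0]]
wrist_force: [-5.2, -1.7, 1.5]
finger_gap: 0.578
grasp_force: 44.3
```

```bash
python3 both.py yellow -83
```

```text
stand-frame mm [-83.   -2.4 117.5] yaw 12.78 F [-5.23 -1.65  1.54] gap 0.5780007158461248 t 21.7833
yellow 524 centre mm [616.5 -74.1 117.8] yaw 12.7 med 0.92 | stand x,y,under [-82.6  -0.3  79.8]
```

Call:
{"fn": "send_rows", "kwargs": {
  "moves": [
    [-0.0007, 0, 0, 0, 1],
    [0, 0, 0, 0, 1],
    [0, 0, 0, 0, 1],
    [0, 0, 0, 0, 0.4],
    [0, 0, 0, 0, -0.2],
    [0, 0, 0, 0, -1],
    [0, 0, 0, 0, -1],
    [0, 0, 0, 0, -1],
    [0, 0, 0, 0, -1],
    [0, 0, 0, 0, -1],
    [0, 0, -0.01, 0, -1],
    [0, 0, -0.02, 0, -1],
    [0, 0, -0.025, 0, -1],
    [0, 0, -0.025, 0, -1],
    [0, 0, 0, 0, -1],
    [0, 0, 0, 0, -1],
    [0, 0, 0, 0, -1]
  ]
}}

```text
clock: 23.25
tool_pos: [0.618, -0.0759, 0.1977]
tcp_rot: [[-0.975, -0.222, 0.0], [-0.222, 0.975, -0.0], [-0.0, -0.0, -1.0]]
wrist_force: [-0.3, 0.2, -0.6]
finger_gap: 1.001
grasp_force: 0.0
```

```bash
python3 both.py red -64 yellow -86; python3 -c "
from fit import *
plan([.4465,.3045,.16],-23.5)
s=snapshot('top')
for k,x in (('red',-.064),('yellow',-.086)):
    c=np.array([*spt(x),.116]);p=pts(s,k,c);print(k,end=' ');fit(p,c,SY)
s=snapshot('side');c=[.4475,.305,.038];fit(pts(s,'blue',np.array(c)),c,-23)"
```

```text
stand-frame mm [-81.6  -2.3 197.7] yaw 12.8 F [-0.26  0.15 -0.61] gap 1.0014698628515957 t 23.25
red 199 centre mm [633.6 -70.8 117.5] yaw 12.8 med 0.78 | stand x,y,under [-65.2  -0.9  79.5]
yellow 579 centre mm [613.4 -75.2 117.7] yaw 13.1 med 1.01 | stand x,y,under [-85.9  -0.7  79.7]
t 23.3 turn 0.6336 shift mm [308.6 280.5  36.7] tilt [ 1.3e-03  6.0e-04 -1.0e+00]
red 1 centre mm [634.7 -70.1 116. ] yaw 12.8 med 0.0 | stand x,y,under [-64.   -0.4  78. ]
yellow 126 centre mm [613.3 -75.9 115.2] yaw 13.1 med 0.63 | stand x,y,under [-86.1  -1.3  77.2]
272 centre mm [447.8 305.2  40. ] yaw -22.6 med 1.06 | stand x,y,under [-163.1  406.9    2. ]
```

Call:
{"fn": "send_rows", "kwargs": {
  "moves": [
    [0, 0, 0, 0.1056, -1],
    [0, 0, 0, 0.1056, -1],
    [0, 0, 0, 0.1056, -1],
    [0, 0, 0, 0.1056, -1],
    [0, 0, 0, 0.1056, -1],
    [0, 0, 0, 0.1056, -1],
    [0.0146, 0.0135, 0, 0, -1],
    [0.0294, 0.0267, 0.003, 0, -1],
    [0.0294, 0.0267, 0.003, 0, -1],
    [0.0294, 0.0267, 0.004, 0, -1],
    [0.0294, 0.0267, 0.004, 0, -1],
    [0.0294, 0.0267, 0.004, 0, -1],
    [0.0294, 0.0267, 0.004, 0, -1],
    [0.0294, 0.0267, 0.004, 0, -1],
    [0.0294, 0.0267, 0.004, 0, -1],
    [0.0294, 0.0267, 0.004, 0, -1],
    [0.0294, 0.0267, 0.003, 0, -1],
    [0, 0, 0, 0, -1],
    [0, 0, 0, 0, -1],
    [0, 0, 0, 0, -1]
  ]
}}

```text
clock: 25.07
tool_pos: [0.4466, 0.304, 0.1598]
tcp_rot: [[-0.917, 0.398, -0.001], [0.398, 0.917, -0.001], [0.0, -0.002, -1.0]]
wrist_force: [-0.5, -0.6, 1.0]
finger_gap: 1.004
grasp_force: 0.0
```

```bash
python3 -c "
from h import *
plan([.4465,.3045,.036],-23.4)"
```

```text
t 25.07 turn -0.0011 shift mm [  0.3   0.4 123.8] tilt [ 3.0e-04 -1.6e-03 -1.0e+00]
```

Call:
{"fn": "send_rows", "kwargs": {
  "moves": [
    [0, 0.0005, 0.018, 0, -1],
    [0, 0, 0.03, 0, -1],
    [0, 0, 0.03, 0, -1],
    [0, 0, 0.026, 0, -1],
    [0, 0, 0.02, 0, -1],
    [0, 0, 0, 0, -1],
    [0, 0, 0, 0, -1],
    [0, 0, 0, 0, 0.0],
    [0, 0, 0, 0, 1],
    [0, 0, 0, 0, 1],
    [0, 0, 0, 0, 1],
    [0, 0, 0, 0, 1],
    [0, 0, 0, 0, 1],
    [0, 0, 0, 0, 1],
    [0, 0, 0, 0, 1]
  ]
}}

```text
clock: 26.32
tool_pos: [0.4482, 0.3053, 0.0388]
tcp_rot: [[-0.917, 0.399, 0.003], [0.399, 0.917, 0.001], [-0.003, 0.003, -1.0]]
wrist_force: [0.1, 0.4, 6.3]
finger_gap: 0.577
grasp_force: 42.4
```

```bash
python3 -c "
from h import *
where()
x=spt(-.212,-.0025);plan([*x,.126],SY)"
```

```text
stand-frame mm [-162.7  407.    38.8] yaw -23.5 F [0.1  0.39 6.29] gap 0.5770311398274667 t 26.3167
t 26.32 turn -0.6335 shift mm [  49.3 -409.5  -87.2] tilt [-0.0027  0.0026 -1.    ]
```

Call:
{"fn": "send_rows", "kwargs": {
  "moves": [
    [0, 0, -0.02, 0, 1],
    [0, 0, -0.035, 0, 1],
    [0, 0, -0.035, 0, 1],
    [0, 0, 0, -0.1056, 1],
    [0, 0, 0, -0.1056, 1],
    [0, 0, 0, -0.1056, 1],
    [0, 0, 0, -0.1056, 1],
    [0, 0, 0, -0.1056, 1],
    [0, 0, 0, -0.1055, 1],
    [0.01, -0.018, 0, 0, 1],
    [0.01, -0.028, 0, 0, 1],
    [0.01, -0.028, 0, 0, 1],
    [0.01, -0.028, 0, 0, 1],
    [0.01, -0.028, 0, 0, 1],
    [0, -0.028, 0, 0, 1],
    [0, -0.028, 0, 0, 1],
    [0, -0.028, 0, 0, 1],
    [0, -0.028, 0, 0, 1],
    [0, -0.028, 0, 0, 1],
    [0, 0, 0, 0, 1]
  ]
}}

```text
clock: 27.98
tool_pos: [0.4586, 0.0266, 0.1268]
tcp_rot: [[-0.976, -0.217, 0.001], [-0.217, 0.976, -0.002], [-0.0, -0.002, -1.0]]
wrist_force: [-0.1, -0.1, -1.8]
finger_gap: 0.576
grasp_force: 42.3
```

Call:
{"fn": "send_rows", "kwargs": {
  "moves": [
    [0, -0.02, 0, 0, 1],
    [0, -0.028, 0, 0, 1],
    [0, -0.028, 0, 0, 1],
    [0, -0.028, 0, 0, 1],
    [0, -0.028, 0, 0, 1],
    [0, -0.007, 0, 0, 1],
    [0, 0, 0, 0, 1],
    [0, 0, 0, 0, 1],
    [0, 0, 0, 0, 1],
    [0, 0, 0, 0, 1]
  ]
}}

```text
clock: 28.82
tool_pos: [0.4887, -0.1038, 0.1267]
tcp_rot: [[-0.975, -0.223, 0.0], [-0.223, 0.975, 0.0], [-0.0, 0.0, -1.0]]
wrist_force: [-0.7, -0.7, -1.7]
finger_gap: 0.582
grasp_force: 42.5
```

```bash
python3 chk.py blue;  python3 both.py yellow -86
```

```text
stand-frame mm [-213.8   -0.9  126.7] yaw 12.88 F [-0.72 -0.7  -1.69] gap 0.5824722167106469 t 28.8167
472 centre mm [ 488.9 -101.9  127.3] yaw 13.0 med 0.73 | stand x,y,under [-213.2    0.8   89.3]
stand-frame mm [-213.8   -1.1  126.7] yaw 12.88 F [ 0.49  0.7  -0.99] gap 0.5813794782097141 t 28.9167
yellow 507 centre mm [613.6 -74.9 117.4] yaw 13.0 med 1.04 | stand x,y,under [-85.6  -0.5  79.4]
```

Call:
{"fn": "send_rows", "kwargs": {
  "moves": [
    [0, -0.0012, 0, 0, 1],
    [-0.008, 0, 0, 0, 1],
    [-0.008, 0, 0, 0, 1],
    [-0.008, 0, 0, 0, 1],
    [-0.008, 0, 0, 0, 1],
    [-0.006, 0, 0, 0, 1],
    [-0.004, 0, 0, 0, 1],
    [-0.004, 0, 0, 0, 1],
    [-0.003, 0, 0, 0, 1],
    [0, 0, 0, 0, 1],
    [0, 0, 0, 0, 1]
  ]
}}

```text
clock: 29.88
tool_pos: [0.5368, -0.0954, 0.1265]
tcp_rot: [[-0.975, -0.222, -0.0], [-0.222, 0.975, -0.0], [0.0, 0.0, -1.0]]
wrist_force: [-0.9, -0.4, -1.7]
finger_gap: 0.58
grasp_force: 42.5
```

Call:
{"fn": "send_rows", "kwargs": {
  "moves": [
    [-0.005, 0, 0, 0, 1],
    [-0.005, 0, 0, 0, 1],
    [-0.005, 0, 0, 0, 1],
    [-0.005, 0, 0, 0, 1],
    [-0.005, 0, 0, 0, 1],
    [-0.005, 0, 0, 0, 1],
    [0, 0, 0, 0, 1],
    [0, 0, 0, 0, 1],
    [0, 0, 0, 0, 1]
  ]
}}

```text
clock: 30.63
tool_pos: [0.566, -0.0887, 0.1265]
tcp_rot: [[-0.975, -0.221, -0.0], [-0.221, 0.975, -0.0], [0.0, 0.0, -1.0]]
wrist_force: [0.4, -0.3, -1.4]
finger_gap: 0.58
grasp_force: 42.5
```

```bash
python3 chk.py blue d2;python3 both.py yellow -86
```

```text
stand-frame mm [-135.1   -3.4  126.5] yaw 12.8 F [ 0.43 -0.32 -1.45] gap 0.5799621540082894 t 30.6333
409 centre mm [566.4 -87.6 127.3] yaw 12.7 med 0.76 | stand x,y,under [-134.4   -2.4   89.3]
stand-frame mm [-135.2   -3.4  126.6] yaw 12.79 F [ 0.03 -0.42 -1.3 ] gap 0.5782657430949852 t 30.7833
yellow 64 centre mm [613.5 -75.4 118.1] yaw 12.5 med 0.73 | stand x,y,under [-85.8  -0.9  80.1]
```

View pics/d2.png

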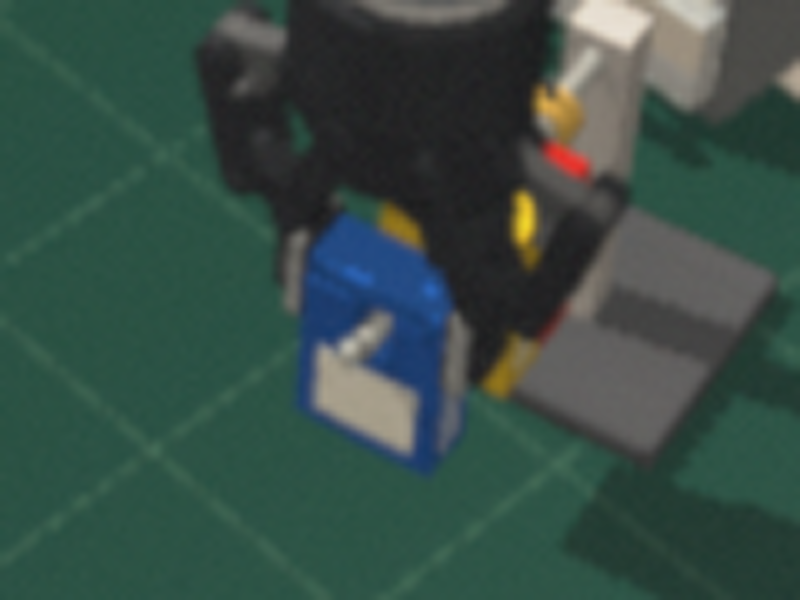

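The white arm tip comes out of blue's slot at (355,345), above the label, and yellow and red are behind it. I'll shift 1.3 mm in y and lower.

Call:
{"fn": "send_rows", "kwargs": {
  "moves": [
    [0, 0.0013, 0.005, 0, 1],
    [0, 0, 0.0042, 0, 1],
    [-0.005, 0, 0, 0, 1],
    [-0.006, 0, 0, 0, 1],
    [-0.005, 0, 0, 0, 1],
    [-0.003, 0, 0, 0, 1],
    [0, 0, 0, 0, 1],
    [0, 0, 0, 0, 1],
    [0, 0, 0, 0, 1]
  ]
}}

```text
clock: 31.58
tool_pos: [0.5843, -0.0832, 0.1172]
tcp_rot: [[-0.975, -0.222, -0.0], [-0.222, 0.975, 0.0], [0.0, 0.0, -1.0]]
wrist_force: [-0.8, -0.6, -0.4]
finger_gap: 0.573
grasp_force: 42.6
```

```bash
python3 chk.py blue;python3 both.py yellow -86
```

```text
stand-frame mm [-116.    -2.   117.2] yaw 12.8 F [-0.79 -0.57 -0.41] gap 0.5729061972154463 t 31.5833
391 centre mm [584.4 -80.5 117.9] yaw 12.7 med 0.84 | stand x,y,under [-115.4    0.6   79.9]
stand-frame mm [-116.1   -2.1  117.3] yaw 12.79 F [ 0.99  0.31 -0.93] gap 0.5804833724925498 t 31.6833
yellow 51 centre mm [613.6 -75.8 118.1] yaw 14.8 med 0.53 | stand x,y,under [-85.8  -1.3  80.1]
```

Call:
{"fn": "send_rows", "kwargs": {
  "moves": [
    [0, -0.0007, 0, 0, 1],
    [-0.002, 0, 0, 0, 1],
    [-0.002, 0, 0, 0, 1],
    [0, 0, 0, 0, 1],
    [0, 0, 0, 0, 1]
  ]
}}

```text
clock: 32.15
tool_pos: [0.5885, -0.083, 0.1173]
tcp_rot: [[-0.975, -0.222, -0.0], [-0.222, 0.975, 0.0], [0.0, 0.0, -1.0]]
wrist_force: [-0.1, -0.5, -1.8]
finger_gap: 0.58
grasp_force: 42.6
```

Call:
{"fn": "send_rows", "kwargs": {
  "moves": [
    [-0.002, 0, 0, 0, 1],
    [0, 0, 0, 0, 1],
    [0, 0, 0, 0, 1]
  ]
}}

```text
clock: 32.4
tool_pos: [0.5904, -0.0826, 0.1173]
tcp_rot: [[-0.975, -0.222, -0.0], [-0.222, 0.975, 0.0], [0.0, 0.0, -1.0]]
wrist_force: [-0.5, 0.2, -1.3]
finger_gap: 0.579
grasp_force: 42.6
```

Call:
{"fn": "send_rows", "kwargs": {
  "moves": [
    [-0.0015, 0, 0, 0, 1],
    [0, 0, 0, 0, 1],
    [0, 0, 0, 0, 1]
  ]
}}

```text
clock: 32.65
tool_pos: [0.5916, -0.0822, 0.1173]
tcp_rot: [[-0.975, -0.221, -0.001], [-0.221, 0.975, 0.0], [0.001, 0.0, -1.0]]
wrist_force: [-2.3, 0.2, -1.0]
finger_gap: 0.58
grasp_force: 43.1
```

Call:
{"fn": "send_rows", "kwargs": {
  "moves": [
    [-0.0015, 0, 0, 0, 1],
    [0, 0, 0, 0, 1],
    [0, 0, 0, 0, 1]
  ]
}}

```text
clock: 32.9
tool_pos: [0.5929, -0.082, 0.1173]
tcp_rot: [[-0.975, -0.221, -0.001], [-0.221, 0.975, -0.0], [0.001, 0.0, -1.0]]
wrist_force: [-4.9, -0.7, -0.2]
finger_gap: 0.581
grasp_force: 43.3
```

```bash
python3 both.py blue -106
```

```text
stand-frame mm [-107.3   -2.7  117.3] yaw 12.79 F [-4.85 -0.74 -0.17] gap 0.5808323125100844 t 32.9
blue 380 centre mm [592.8 -79.1 117.5] yaw 12.6 med 0.91 | stand x,y,under [-1.069e+02  1.000e-01  7.950e+01]
```

Call:
{"fn": "send_rows", "kwargs": {
  "moves": [
    [-0.0012, 0, 0, 0, 1],
    [0, 0, 0, 0, 1],
    [0, 0, 0, 0, 1]
  ]
}}

```text
clock: 33.2
tool_pos: [0.594, -0.0818, 0.1173]
tcp_rot: [[-0.975, -0.221, -0.001], [-0.221, 0.975, -0.0], [0.001, 0.0, -1.0]]
wrist_force: [-4.8, -0.6, -0.5]
finger_gap: 0.578
grasp_force: 43.3
```

Call:
{"fn": "send_rows", "kwargs": {
  "moves": [
    [-0.001, 0, 0, 0, 1],
    [0, 0, 0, 0, 1],
    [0, 0, 0, 0, 1]
  ]
}}

```text
clock: 33.45
tool_pos: [0.5947, -0.0816, 0.1173]
tcp_rot: [[-0.975, -0.221, -0.002], [-0.221, 0.975, -0.0], [0.002, 0.0, -1.0]]
wrist_force: [-5.9, 0.4, 0.5]
finger_gap: 0.581
grasp_force: 43.3
```

```bash
python3 both.py blue -105 yellow -83 red -61
```

```text
stand-frame mm [-105.6   -2.8  117.3] yaw 12.79 F [-5.92  0.4   0.46] gap 0.5813518627067518 t 33.45
blue 381 centre mm [595.  -78.8 117.7] yaw 13.4 med 0.87 | stand x,y,under [-1.047e+02 -1.000e-01  7.970e+01]
yellow 45 centre mm [611.3 -76.1 117.5] yaw 16.0 med 0.82 | stand x,y,under [-88.2  -1.1  79.5]
red 24 centre mm [631.3 -71.8 117.8] yaw 15.2 med 0.46 | stand x,y,under [-67.7  -1.3  79.8]
```

Call:
{"fn": "send_rows", "kwargs": {
  "moves": [
    [-0.001, 0, 0, 0, 1],
    [0, 0, 0, 0, 1],
    [0, 0, 0, 0, 1]
  ]
}}

```text
clock: 33.75
tool_pos: [0.5954, -0.0814, 0.1173]
tcp_rot: [[-0.975, -0.221, -0.003], [-0.221, 0.975, -0.0], [0.003, 0.0, -1.0]]
wrist_force: [-7.2, 0.8, 1.8]
finger_gap: 0.582
grasp_force: 43.4
```

Call:
{"fn": "send_rows", "kwargs": {
  "moves": [
    [0, 0, 0, 0, 1],
    [0, 0, 0, 0, 1]
  ]
}}

```text
clock: 33.92
tool_pos: [0.5954, -0.0814, 0.1173]
tcp_rot: [[-0.975, -0.221, -0.003], [-0.221, 0.975, -0.0], [0.002, 0.0, -1.0]]
wrist_force: [-8.5, -0.4, 0.7]
finger_gap: 0.577
grasp_force: 43.4
```

```bash
python3 both.py blue -105; python3 - <<'E'
from fit import *
# edges between cassettes seen on the -y side faces: x ranges of each colour
s=snapshot('side');P=cloud(s).reshape(-1,3);C=cv2.cvtColor(s['pixels'],cv2.COLOR_BGR2HSV).reshape(-1,3).astype(int)
d=P[:,:2]-S0;g=np.radians(SY);x=d@[np.cos(g),np.sin(g)];y=d@[-np.sin(g),np.cos(g)]
for k in H:
    m=H[k](C[:,0])&(C[:,1]>130)&(C[:,2]>40)&(abs(y)<.04)&(x>-.15)&(x<-.03)&(P[:,2]>.07)&(P[:,2]<.165)
    print(k,m.sum(),np.round(np.percentile(x[m],[2,10,50,90,98])*1e3,1))
E
```

```text
stand-frame mm [-104.8   -2.8  117.3] yaw 12.79 F [-8.48 -0.41  0.7 ] gap 0.5765941299916028 t 33.9167
blue 382 centre mm [595.6 -79.2 118.2] yaw 13.1 med 0.88 | stand x,y,under [-104.2   -0.6   80.2]
red 23 [-67.9 -67.  -61.9 -55.6 -53.4]
yellow 48 [-93.1 -92.4 -89.4 -85.  -81.8]
blue 380 [-117.5 -116.3 -113.9 -102.6  -98.9]
```

Call:
{"fn": "send_rows", "kwargs": {
  "moves": [
    [0, 0, 0, 0, 1],
    [0, 0, 0, 0, 0.4],
    [0, 0, 0, 0, -0.2],
    [0, 0, 0, 0, -1],
    [0, 0, 0, 0, -1],
    [0, 0, 0, 0, -1],
    [0, 0, 0, 0, -1],
    [0, 0, 0, 0, -1],
    [0, 0, -0.01, 0, -1],
    [0, 0, -0.02, 0, -1],
    [0, 0, -0.025, 0, -1],
    [0, 0, -0.025, 0, -1],
    [0, 0, -0.02, 0, -1],
    [0.02, 0, -0.02, 0, -1],
    [0.04, 0, -0.02, 0, -1],
    [0.04, 0, -0.01, 0, -1],
    [0, 0, 0, 0, -1],
    [0, 0, 0, 0, -1]
  ]
}}

```text
clock: 35.52
tool_pos: [0.5008, -0.1032, 0.2691]
tcp_rot: [[-0.975, -0.22, 0.005], [-0.22, 0.975, -0.001], [-0.005, -0.003, -1.0]]
wrist_force: [0.5, 0.2, -0.3]
finger_gap: 0.996
grasp_force: 0.0
```

```bash
python3 both.py blue -107 yellow -85 red -63;  python3 - <<'E'
from fit import *
s=snapshot('top')
for k,x in(('blue',-.107),('yellow',-.085),('red',-.063)):
    c=np.array([*spt(x),.116]);p=pts(s,k,c,.05);p=p[p[:,2]>.14]
    if len(p)>10:
        d=p[:,:2]-S0;g=np.radians(SY);X=d@[np.cos(g),np.sin(g)]*1e3;Y=d@[-np.sin(g),np.cos(g)]*1e3
        print(k,len(p),np.round([np.median(X),np.percentile(Y,2),np.percentile(Y,98),1e3*np.median(p[:,2])],1))
s=snapshot('side');p=proj(s,[*spt(-.09),.12]);x,y=int(p[0]),int(p[1]);cv2.imwrite('pics/e1.png',cv2.resize(s['pixels'][y-45:y+45,x-60:x+60],(800,600),interpolation=cv2.INTER_CUBIC))
E
```

```text
stand-frame mm [-201.9   -3.   269.1] yaw 12.72 F [ 0.49  0.21 -0.29] gap 0.9956951306423063 t 35.5167
blue 426 centre mm [592.5 -80.3 117.4] yaw 13.5 med 0.77 | stand x,y,under [-107.4   -1.    79.4]
yellow 134 centre mm [615.  -75.3 117.6] yaw 12.0 med 0.64 | stand x,y,under [-84.4  -1.1  79.6]
red 114 centre mm [633.8 -71.2 117.4] yaw 13.9 med 0.76 | stand x,y,under [-65.1  -1.3  79.4]
yellow 43 [-83.1   3.7  24.  153.4]
red 132 [-62.9 -23.4  23.1 153.8]
```

View pics/e1.png

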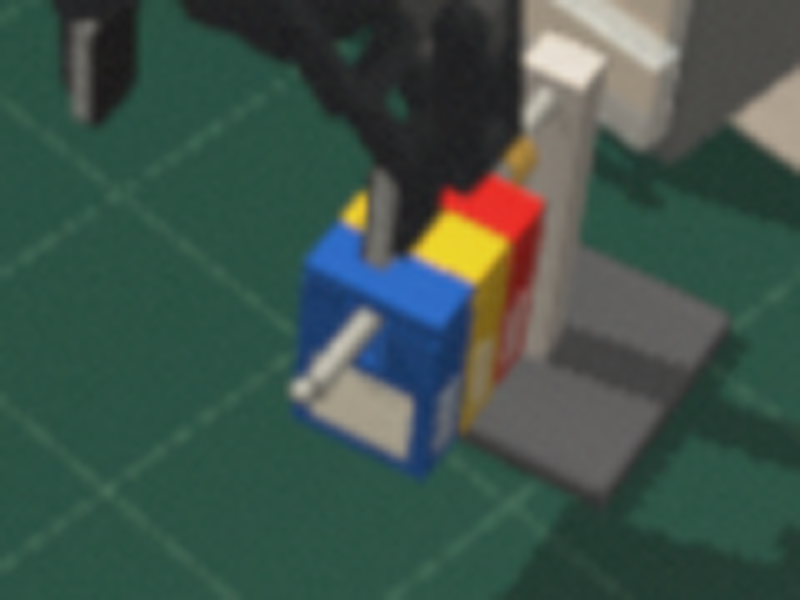

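Blue, yellow and red hang upright, flush against one another at (400,330). I'll move the arm clear for one last measurement.

Call:
{"fn": "send_rows", "kwargs": {
  "moves": [
    [0.02, 0.02, -0.01, 0, -1],
    [0.02, 0.04, 0, 0, -1],
    [0.02, 0.04, 0, 0, -1],
    [0.02, 0.04, 0, 0, -1],
    [0, 0.04, 0, 0, -1],
    [0, 0.04, 0, 0, -1],
    [0, 0.03, 0, 0, -1],
    [0, 0, 0, 0, -1],
    [0, 0, 0, 0, -1],
    [0, 0, 0, 0, -1],
    [0, 0, 0, 0, -1],
    [0, 0, 0, 0, -1]
  ]
}}

```text
clock: 36.67
tool_pos: [0.3745, 0.1153, 0.2757]
tcp_rot: [[-0.976, -0.22, -0.001], [-0.22, 0.976, -0.0], [0.001, -0.0, -1.0]]
wrist_force: [-1.1, -0.1, -0.2]
finger_gap: 1.0
grasp_force: 0.0
```

```bash
python3 both.py blue -107 yellow -85 red -63;  python3 - <<'E'
from fit import *
for n in('top','side'):
  s=snapshot(n)
  for k,x in(('blue',-.107),('yellow',-.085),('red',-.063)):
    c=np.array([*spt(x),.116]);p=pts(s,k,c,.05);p=p[p[:,2]>.148]
    if len(p)>10:
        d=p[:,:2]-S0;g=np.radians(SY);X=d@[np.cos(g),np.sin(g)]*1e3;Y=d@[-np.sin(g),np.cos(g)]*1e3
        print(n,k,len(p),np.round([np.median(X),*np.percentile(X,[5,95]),*np.percentile(Y,[2,98]),1e3*np.median(p[:,2])],1))
E
```

```text
stand-frame mm [-276.7  238.   275.7] yaw 12.68 F [-1.08 -0.14 -0.19] gap 0.9999147775394732 t 36.6667
blue 437 centre mm [592.6 -80.3 117.3] yaw 13.5 med 0.82 | stand x,y,under [-107.3   -1.1   79.3]
yellow 217 centre mm [610.7 -76.1 117.7] yaw 18.3 med 0.89 | stand x,y,under [-88.8  -1.   79.7]
red 200 centre mm [635.4 -70.7 117.7] yaw 9.9 med 0.9 | stand x,y,under [-63.4  -1.1  79.7]
top blue 160 [-108.4 -118.4  -98.6  -24.7   23.1  154.1]
top yellow 158 [-86.4 -95.8 -76.8 -25.   22.7 154.1]
top red 151 [-63.8 -73.5 -54.8 -25.5  22.4 153.9]
side blue 212 [-112.9 -119.4 -101.7  -26.    22.3  154.8]
side yellow 170 [-87.3 -95.7 -78.2 -25.9  22.1 155.1]
side red 170 [-64.3 -73.3 -54.9 -26.9  21.5 155.5]
```

```bash
python3 -c "
from cell import hand_in
print(hand_in())"
```

```text
the job is handed in; nothing more can be done
None
```

I hung red, yellow and blue on the arm in order. In the last pictures they were upright and nested flush, 22.0 mm (blue to yellow) and 22.6 mm (yellow to red) apart. By force and position I pushed each until the pad gave about 4 mm. The job was handed in at about 37 s; the hand-in returned no verdict.

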